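# Shim the rocking player stand

## Task

The stand under the cassette player rocks because its foot below the orange dot is too short. First slide the brass plate flat on the desk under that foot, then slide the red wedge in on top of the plate, thin end first, just until the foot bears on it without jacking the stand up; then let go and press down on the orange-dot corner with about 10 N to prove that it no longer rocks. Leave both shims in place, do not shift the stand, and leave the other things alone.

Things in the scene. Friction and masses are not known exactly. Their poses are not given: they have to be found in the camera images.
- stand: Loose plate 170 (x) x 200 (y) mm, underside at 24, top at 34 mm, on four round-ended rubber feet 18 mm across at x +-70, y +-85; 2.2 kg. Fixed on it: cassette player (x -44 to 84, y -43 to 52, 27 mm high), blue block (55 x 55 x 40 mm at x 52, y -67). Origin on the desk below the plate's centre, z up. The foot at x -70, y +85 is short. Clear way in under it: along y, from the +y side towards -y.
- corner (a point): Centre of the 14 mm orange dot on the plate's top, straight above the short foot, 34 mm above the desk when level, 15 mm from both plate edges; axes as the stand. Untouched, the short foot's underside hangs 8.5 to 14 mm above the desk, not known more closely. Pressing here with over 4 N rocks it down to the desk; released, it rocks back. Lifting it above level takes about 9 N.
- flat_shim: Loose yellow brass plate 40 (x) x 110 (y) x 5 mm, 0.17 kg; origin at the centre of its underside, y along its length; either end may go in first. Lies flat on the desk.
- wedge: Loose red wedge 128 mm long (y), 0.06 kg; origin under its half length. Thin end at y -64: from there a 30 mm wide tongue rises evenly from 2 mm to 12.7 mm thick at y +18 (0.13 per mm); behind it a grip block 24 mm wide (x), 20 mm high, y +18 to +64. The push rises to 3 to 5 N as the foot begins to bear, and hardly more beyond. Stays put when let go.
- driver: Red screwdriver 148 mm long, loose bystander at the right; origin under its middle.
- blue_case: Blue cassette case 69 x 108 x 17 mm, loose bystander at the left; origin under its centre.
- swab_tub: White tub with blue lid, 50 mm across, 56 mm high, loose bystander at the left; origin under its centre.

How it is judged:
On the way, in this order (a step that is already met when the one before it is completed fails the run):
1. the brass plate lies flat on the desk under the short foot, the wedge not yet bearing on the stand (x of corner in the frame of flat_shim between -0.014 and 0.014 m and y of corner in the frame of flat_shim between -0.048 and 0.048 m and height (world z) of flat_shim below 0.002 m and angle between flat_shim's own z axis and vertical below 0.03 rad and contact force between wedge and stand below 0.05 N), for 0.2 s.
2. the wedge lies on the plate under the short foot and both bear load (x of corner in the frame of flat_shim between -0.014 and 0.014 m and y of corner in the frame of flat_shim between -0.048 and 0.048 m and height (world z) of flat_shim below 0.002 m and angle between flat_shim's own z axis and vertical below 0.03 rad and x of corner in the frame of wedge between -0.012 and 0.012 m and y of corner in the frame of wedge between -0.062 and 0.016 m and contact force between wedge and stand above 1 N and contact force between wedge and flat_shim above 1 N), for 0.2 s.
3. the fingers, clear of the wedge, press the dotted corner with more than 5 N and it does not sink more than about 1.5 mm (x of corner in the frame of flat_shim between -0.014 and 0.014 m and y of corner in the frame of flat_shim between -0.048 and 0.048 m and height (world z) of flat_shim below 0.002 m and angle between flat_shim's own z axis and vertical below 0.03 rad and contact force between the fingers and stand above 5 N and contact force between the fingers and wedge below 0.05 N and horizontal distance between the grasp point and corner below 0.035 m and height (world z) of corner above 0.032 m), for 0.2 s.
At the end, for the whole second after the job is handed in: Brass plate flat on the desk under the short foot (foot within 14 mm of its centre line), wedge on it under the foot (within 12 mm of its centre line), both bearing more than 1 N; orange dot at 32.8 to 34.2 mm height, stand level within 0.012 rad, all at rest (all of step 2 and height (world z) of corner between 0.0328 and 0.0342 m and angle between stand's own z axis and vertical below 0.012 rad and linear speed of each of stand, wedge below 0.01 m/s); the robot touches nothing.
It fails at once if the stand was jacked up: the dotted corner more than 2.5 mm above level (height (world z) of corner above 0.0365 m).
It fails at once if the stand was shoved more than 12 mm (distance of stand from where it was at the start of the episode above 0.012 m).
It fails at once if the stand was pressed with more than 40 N (contact force between the fingers and stand above 40 N).
It fails at once if the arm leaned on the shims with more than 40 N (contact force between wedge and flat_shim above 40 N).
It fails at once if a bystander was moved more than 20 mm (distance of any of driver, blue_case, swab_tub from where it was at the start of the episode above 0.02 m).
It also fails if it takes over 72 s, if anything falls off the work surface, if the arm or the gripper's body presses on something with over 40 N, if the wrist force passes 120 N, or if a joint passes its speed limit or range.

## Robot

A 7-joint arm with a two-finger parallel gripper is mounted at the origin on a cart in front of the work surface, level with it; the furniture and walls round the work are solid. World frame = base frame: x ahead of the robot, y to its left, z up, the work surface at z = 0. Lengths are in m, angles in rad, forces in N, time in s.
With the tool pointing down it reaches from about 0.4 to 0.9 m from the base axis. Payload 5.6 kg.
Tool frame: the origin (TCP) lies on the centre line of the jaws, within the pads' length; the fingertips stand 17 mm ahead of it and the grasp point (between the pads) lies 2 mm behind it; z points along the fingers, y is the direction in which the jaws open and shut (so a half turn about z gives the same grasp; the last joint's range is limited). The gripper opens to 92 mm and grips with 3 to 60 N. Pads are 20 mm wide; open, the fingers measure 128 mm over their backs; the gripper's body (75 mm by 189 mm) begins 69 mm behind the grasp point.
Start: joints at [-1.273, 0.468, -0.012, 1.603, 0.006, 1.071, -0.056], TCP at [0.217, 0.613, 0.232] pointing down, gripper open.
Joint ranges: [-2.53, 2.53], [-0.31, 2.02], [-1.57, 1.55], [0.28, 2.44], [-1.29, 4.43], [0.15, 1.84], [-2.92, 2.92]. Speed limits (rad/s): [2.57, 2.57, 3.14, 3.14, 3.14, 3.14, 3.14].

## Interface

Orientations are given as a rotation vector (axis times angle).
In Python, from station import ctrl gives the robot as it stands. The module is installed in compiled form; this text tells all that it offers.
- The arm moves only by the shell command python3 -m inch 'ROWS'. ROWS is JSON, a list of rows, each a list of 7 numbers: the shift along the tool's x, y, z in units of 2.5 cm (1.0 is 2.5 cm), then the turn, a rotation vector about the tool's x, y, z in units of 180 degrees (1.0 is 180 degrees), then the opening, from 0 (shut) to 1 (fully open). In form: [[dx, dy, dz, rx, ry, rz, hand], ...]. A call has 1 to 5 rows; each row shifts and turns the commanded pose from where the row before left it, along the tool's axes as they then stand; what a row does not reach is not made up. A row lasts 1/10 s, in which the tool goes at most 50 mm and 8.59 degrees, less where a joint would pass 70% of its speed; a pose out of reach is approached as far as the arm can. A call with a number of a shift or a turn outside -1 to 1 is refused whole. A call with a gripper value outside its range is refused whole. The fingers move at their own pace and stop on an object; the grip force is fixed at half the most. Time passes only in rows, so rows that do not move let the fingers close. It gives the time, the measured TCP pose, the force and the opening at its end, in the units of the state.
- ctrl.get_obs(): the state, without advancing time (a new reading comes with each control period).
- ctrl.capture(name): name is "scene" or "top" or "wrist"; returns (picture, depth): 384x512x3 uint8, red, green, blue; 384x512 float32, m along the optical axis (not along the pixel's ray), 0 where there is no reading.
- ctrl.calibration(name): a dict with "mtx" (3x3 intrinsics, pixels), "xyz" and "orientation" of the camera in the world; the wrist camera has in their place "hand_eye" (4x4, takes a point from camera to tool coordinates, whose origin is the TCP and whose axes are the flange's). Camera axes: x right, y up, looking along -z (the intrinsics and any distortion apply to the point x, -y, -z); pixel columns grow to the right and rows downward; lengths in m; the calibration is good to about 2 mm. A picture is of the moment at which its call begins: read the wrist's pose just before it. calibration takes no time and is no camera call.
- ctrl.sign_off(): hands the job in, once; it reports no verdict.
The state is a dict: "clock": time; "qpos": joint angles; "dq": joint speeds; "effort": joint torques, N m; "ee_pos": TCP position; "tcp_rot": TCP orientation; "wrist_force": force on the tool from outside, world axes, zero at the start; "torque": the same for the moment, N m; "finger_gap": opening from 0.0 (shut) to 1.0 (fully open).
Only numpy, scipy, OpenCV 4.12 (cv2) and the standard library are available. Lean on these libraries where they do the work, as an engineer would, in place of code of your own. Each camera call takes 0.05 s, during which the arm holds its last target.

## Working session

There is one attempt and no reset: what is moved stays moved. The work goes in short steps, Python scripts to look and compute and a shell command to move; the robot and the scene stay as the last step left them, time stands still between calls to the robot, and variables do not carry over. Pictures are saved under pics/ and viewed, and the job is handed in when it is done.

```bash
mkdir -p pics; ls; cat > h.py <<'E'
import numpy as np, cv2
from scipy.spatial.transform import Rotation as R
from station import ctrl
def Rm(o):
    o=np.array(o,float)
    if o.shape==(3,3): return o
    if o.size==4: return R.from_quat(o).as_matrix()
    return R.from_rotvec(o).as_matrix()
def cam(name,obs=None):
    c=ctrl.calibration(name)
    K=np.array(c['mtx'])
    if 'hand_eye' in c:
        o=obs or ctrl.get_obs()
        T=np.eye(4);T[:3,:3]=Rm(o['tcp_rot']);T[:3,3]=o['ee_pos']
        M=T@np.array(c['hand_eye']); return K,M[:3,:3],M[:3,3]
    return K,Rm(c['orientation']),np.array(c['xyz'])
def ray(K,Rc,t,uv):
    uv=np.atleast_2d(np.array(uv,float))
    d=np.c_[(uv[:,0]-K[0,2])/K[0,0],-(uv[:,1]-K[1,2])/K[1,1],-np.ones(len(uv))]
    return d@Rc.T
def onz(cm,uv,z):
    d=ray(*cm,uv); t=cm[2]; return t+d*((z-t[2])/d[:,2])[:,None]
def cloud(cm,D):
    h,w=D.shape; u,v=np.meshgrid(np.arange(w),np.arange(h))
    d=ray(*cm,np.c_[u.ravel(),v.ravel()])
    return (cm[2]+d*D.ravel()[:,None]).reshape(h,w,3)
def proj(cm,p):
    K,Rc,t=cm; q=(np.atleast_2d(p)-t)@Rc
    return np.c_[K[0,0]*q[:,0]/-q[:,2]+K[0,2], K[1,1]*-q[:,1]/-q[:,2]+K[1,2]]
E
python3 - <<'E'
from h import *
o=ctrl.get_obs(); print(o)
for n in ("scene","top","wrist"):
    cm=cam(n); print(n,ctrl.calibration(n))
    p,d=ctrl.capture(n); np.savez(f'pics/{n}0.npz',p=p,d=d)
    cv2.imwrite(f'pics/{n}0.png',cv2.cvtColor(p,cv2.COLOR_RGB2BGR))
E
```

```text
pics
{'clock': 0.0, 'qpos': array([-1.27302004,  0.46838642, -0.01160046,  1.60358888,  0.00600166,
        1.07140494, -0.05633687]), 'dq': array([-3.14943679e-05,  1.42263938e-03,  6.89492427e-04,  2.26357862e-03,
       -4.46737113e-04,  4.01145378e-04, -3.25947342e-04]), 'effort': array([ 2.60561774e-04, -5.20578969e+01, -1.22649578e-02, -2.43746442e+01,
       -5.66197105e-02,  1.75410009e-02,  1.65668425e-04]), 'ee_pos': array([0.21712727, 0.61208948, 0.23064871]), 'tcp_rot': array([-5.32832657e-01, -3.09590039e+00,  2.74028782e-03]), 'wrist_force': array([-0.28190355,  1.2477019 , -0.46296427]), 'torque': array([-0.04278294,  0.02108561, -0.0332833 ]), 'finger_gap': 1.0039711039112988}
scene {'mtx': array([[358.53361934,   0.        , 251.07784867],
       [  0.        , 358.53361934, 189.0102199 ],
       [  0.        ,   0.        ,   1.        ]]), 'xyz': array([-0.30093347, -0.55287381,  0.60675521]), 'orientation': array([ 0.99977973, -0.48945876, -0.82168709])}
top {'mtx': array([[379.68320273,   0.        , 259.19246394],
       [  0.        , 379.68320273, 189.05953865],
       [  0.        ,   0.        ,   1.        ]]), 'xyz': array([0.27666367, 0.06696013, 1.24116883]), 'orientation': array([ 0.16937855, -0.14080229, -1.57296865])}
wrist {'mtx': array([[344.02453736,   0.        , 254.12726352],
       [  0.        , 344.02453736, 191.29529486],
       [  0.        ,   0.        ,   1.        ]]), 'hand_eye': array([[ 2.29593910e-04,  9.67123051e-01,  2.54308773e-01,
         7.16221429e-02],
       [ 9.99998769e-01,  1.72706720e-04, -1.55960910e-03,
        -9.48612309e-04],
       [-1.55225475e-03,  2.54308818e-01, -9.67121821e-01,
        -1.53199764e-01],
       [ 0.00000000e+00,  0.00000000e+00,  0.00000000e+00,
         1.00000000e+00]])}
```

View pics/scene0.png

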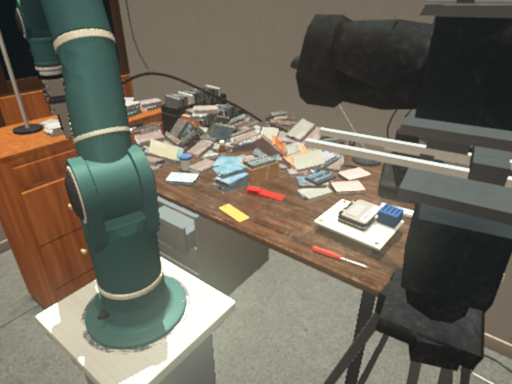

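View pics/top0.png

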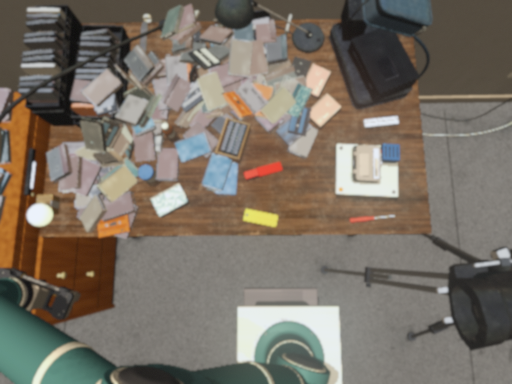

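View pics/wrist0.png

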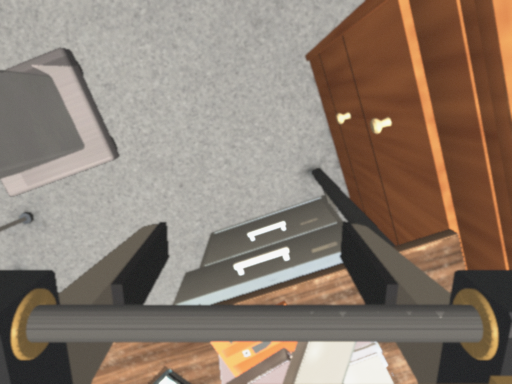

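```bash
python3 - <<'E'
from h import *
p=np.load('pics/top0.npz')['p']; c=p[120:245,225:425]
cv2.imwrite('pics/topc.png',cv2.cvtColor(cv2.resize(c,None,fx=4,fy=4,interpolation=cv2.INTER_CUBIC),cv2.COLOR_RGB2BGR))
p=np.load('pics/scene0.npz')['p']; c=p[140:280,200:420]
cv2.imwrite('pics/scenec.png',cv2.cvtColor(cv2.resize(c,None,fx=3.6,fy=3.6,interpolation=cv2.INTER_CUBIC),cv2.COLOR_RGB2BGR))
E
```

```text
(no output)
```

View pics/topc.png

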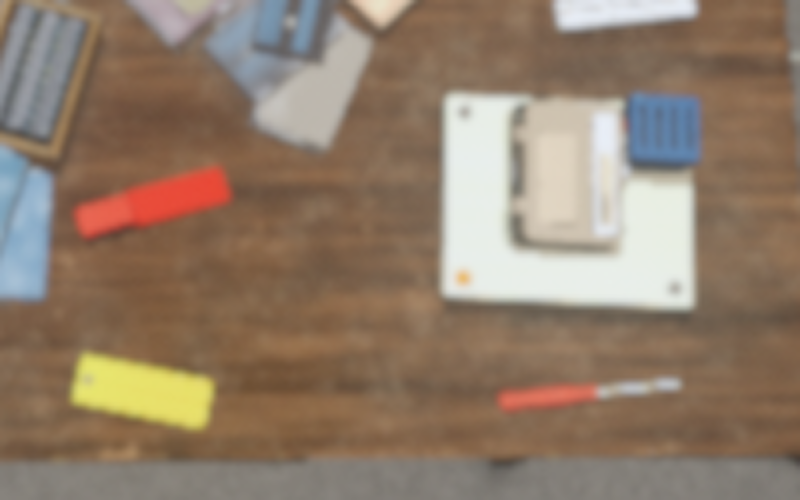

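View pics/scenec.png

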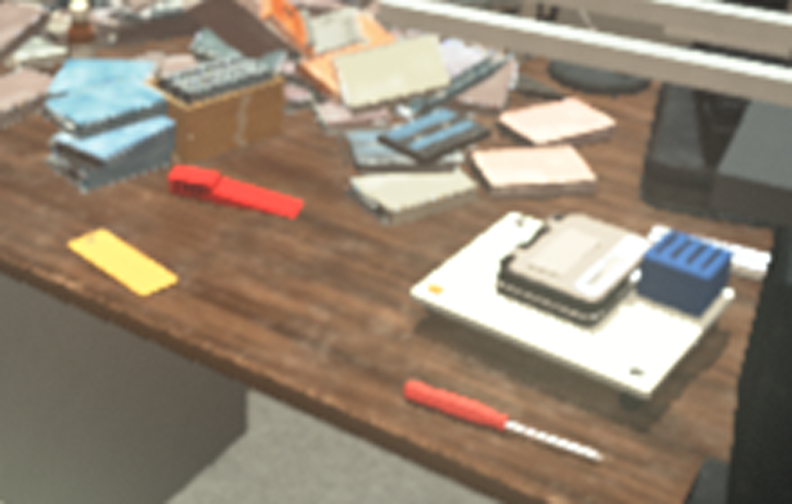

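```bash
cat > det.py <<'E'
from h import *
def mask(p,kind):
    hsv=cv2.cvtColor(p,cv2.COLOR_RGB2HSV);H,S,V=cv2.split(hsv)
    if kind=='red': return (((H<6)|(H>174))&(S>150)&(V>110)).astype(np.uint8)
    if kind=='yel': return ((H>21)&(H<36)&(S>120)&(V>120)).astype(np.uint8)
    if kind=='ora': return ((H>8)&(H<21)&(S>120)&(V>150)).astype(np.uint8)
def blobs(m,amin):
    n,l,s,c=cv2.connectedComponentsWithStats(m)
    return [(s[i],c[i],(l==i)) for i in range(1,n) if s[i,4]>=amin]
def rect(cm,b,z):
    cs,_=cv2.findContours(b.astype(np.uint8),cv2.RETR_EXTERNAL,cv2.CHAIN_APPROX_NONE)
    c=max(cs,key=cv2.contourArea)[:,0,:]
    w=onz(cm,c,z)[:,:2].astype(np.float32)
    r=cv2.minAreaRect(w*1000); return r
E
python3 - <<'E'
from det import *
for n in ('top','scene'):
    f=np.load(f'pics/{n}0.npz'); p=f['p']; cm=cam(n)
    for k,z,a in (('red',.01,40),('yel',.005,40),('ora',.034,3)):
        for s,c,b in blobs(mask(p,k),a):
            X=onz(cm,[c],z)[0]
            if .3<X[0]<.8 and -.6<X[1]<.4: print(n,k,s,X.round(3), [np.round(x,1) for x in rect(cm,b,z)] if s[4]>30 else '')
P=cloud(cam('top'),np.load('pics/top0.npz')['d'])
m=(P[...,0]>.3)&(P[...,0]<.6)&(P[...,1]<.6)&(P[...,1]>-.5)
for x0 in np.arange(.3,.8,.05):
    print(round(x0,2),[round(float(np.percentile(P[...,2][(P[...,0]>x0)&(P[...,0]<x0+.05)&(P[...,1]>y0)&(P[...,1]<y0+.05)],98)),3) if ((P[...,0]>x0)&(P[...,0]<x0+.05)&(P[...,1]>y0)&(P[...,1]<y0+.05)).sum()>3 else None for y0 in np.arange(-.5,.75,.05)])
E
```

```text
top red [244 162  39  18 356] [0.586 0.076 0.01 ] [array([586.2,  76.6]), array([ 33.5, 130.3]), np.float64(15.8)]
top yel [242 208  37  20 496] [0.429 0.085 0.005] [array([430.,  86.]), array([116.3,  47.8]), np.float64(78.2)]
top ora [267 163   3   1   3] [0.605 0.059 0.034] 
top ora [297 206   4   1   4] [ 0.461 -0.038  0.034] 
scene red [247 186  37  15 260] [0.583 0.074 0.01 ] [array([585.1,  75.1]), array([ 56.9, 145. ]), np.float64(10.3)]
scene red [312 247  28  12  86] [ 0.416 -0.244  0.01 ] [array([ 415.4, -245.1]), array([13.5, 74. ]), np.float64(4.8)]
scene yel [220 206  29  16  57] [0.425 0.072 0.005] [array([428.7,  81.9]), array([108.9,  38.4]), np.float64(77.4)]
scene ora [218 204  27  20  46] [0.378 0.055 0.034] [array([381.8,  54.1]), array([118.8,  32.6]), np.float64(70.1)]
scene ora [232 205  18  15  26] [0.409 0.031 0.034] 
scene ora [273 222   2   2   3] [ 0.42  -0.076  0.034] 
scene ora [248 224   3   3   5] [ 0.368 -0.027  0.034] 
scene ora [252 224  20  10  58] [ 0.375 -0.066  0.034] [array([374.9, -67.3]), array([16.4, 65.2]), np.float64(1.8)]
0.3 [0.283, -0.
[... 1087 characters left out ...]
003, 0.005, 0.076, 0.077, 0.064, 0.063, 0.037, 0.005, 0.021, 0.019, 0.006, 0.01, 0.064, 0.077, 0.076, 0.041, 0.039, 0.036, 0.058, 0.067, 0.101, 0.109, 0.131, 0.138, 0.131]
0.65 [0.005, 0.004, 0.004, 0.072, 0.06, 0.058, 0.035, 0.005, 0.043, 0.04, 0.037, 0.005, 0.075, 0.078, 0.075, 0.051, 0.049, 0.044, 0.087, 0.1, 0.093, 0.126, 0.124, 0.079, 0.331]
0.7 [0.005, 0.004, 0.012, 0.014, 0.013, 0.004, 0.005, 0.02, 0.05, 0.076, 0.063, 0.063, 0.132, 0.147, 0.151, 0.057, 0.079, 0.088, 0.182, 0.137, 0.156, 0.158, 0.138, 0.319, 0.324]
0.75 [0.005, 0.005, 0.014, 0.014, 0.052, 0.006, 0.019, 0.02, 0.097, 0.085, 0.09, 0.105, 0.122, 0.135, 0.1, 0.101, 0.081, 0.08, 0.176, 0.1, 0.178, 0.179, 0.281, 0.304, 0.198]
```

```bash
python3 - <<'E'
from det import *
cm=cam('top')
f=lambda u,v,z:onz(cm,[[225+(u+.5)/4-.5,120+(v+.5)/4-.5]],z)[0].round(4)
print('dot',f(462,277,.034))
for c in ((443,92),(443,297),(694,310)): print('plate',f(*c,.034))
print('hole ul',f(464,112,.034),'lr',f(675,288,.034))
for c in ((82,352),(215,375),(206,430),(71,405)): print('brass',f(*c,.005))
print('wedge tail',f(76,210,.02),f(84,238,.02),'thin',f(224,166,.003),f(231,196,.003))
p=np.load('pics/top0.npz')['p']
for k,z in (('red',.012),('yel',.005)):
  for s,c,b in blobs(mask(p,k),150):
    r=rect(cm,b,z); print(k,r)
# scene dot
d=np.load('pics/scene0.npz')['p']; cs=cam('scene')
print('scene dot',onz(cs,[[200+434/3.6,140+289/3.6]],.034))
print(R.from_rotvec(ctrl.get_obs()['tcp_rot']).as_matrix().round(3))
E
```

```text
dot [ 0.5162 -0.1732  0.034 ]
plate [ 0.6724 -0.165   0.034 ]
plate [ 0.4999 -0.1572  0.034 ]
plate [ 0.4874 -0.3572  0.034 ]
hole ul [ 0.655  -0.1814  0.034 ] lr [ 0.5055 -0.3434  0.034 ]
brass [0.4621 0.1354 0.005 ]
brass [0.4421 0.0264 0.005 ]
brass [0.3971 0.0344 0.005 ]
brass [0.4184 0.1444 0.005 ]
wedge tail [0.5786 0.1397 0.02  ] [0.5548 0.1331 0.02  ] thin [0.6197 0.0159 0.003 ] [0.5935 0.0105 0.003 ]
red ((585.746337890625, 76.54476165771484), (33.44601821899414, 130.10562133789062), 15.76970386505127)
yel ((429.9658508300781, 85.98593139648438), (116.29065704345703, 47.77095031738281), 78.23017120361328)
scene dot [[ 0.51347655 -0.17770483  0.034     ]]
[[-0.942  0.334 -0.   ]
 [ 0.334  0.942 -0.001]
 [-0.    -0.001 -1.   ]]
```

```bash
cat > plan.py <<'E'
from h import *
import sys,json
# usage: plan.py x y z yaw_toolx_deg nrows hand
x,y,z,yaw,n,hand=[float(a) for a in sys.argv[1:7]]; n=int(n)
o=ctrl.get_obs(); T=Rm(o['tcp_rot']); p=np.array(o['ee_pos'])
cy,sy=np.cos(np.radians(yaw)),np.sin(np.radians(yaw))
Rt=np.array([[cy,sy,0],[sy,-cy,0],[0,0,-1]])
rv=R.from_matrix(T.T@Rt).as_rotvec(); dp=np.array([x,y,z])-p
print('now',p.round(4),'yaw',np.degrees(np.arctan2(T[1,0],T[0,0])).round(2),'rotdeg',np.degrees(rv).round(2))
Rc=T.copy()
for i in range(n):
    d=Rc.T@(dp/n)/.025
    print([round(float(v),2 if n>1 else 3) for v in d]+[round(float(v),4) for v in rv/n/np.pi]+[hand])
    Rc=Rc@R.from_rotvec(rv/n).as_matrix()
E
python3 plan.py 0.438 0.127 0.15 78.5 25 1
```

```text
now [0.2172 0.6122 0.2308] yaw 160.47 rotdeg [-6.000e-02  6.000e-02  8.197e+01]
[-0.59, -0.61, 0.13, -0.0, 0.0, 0.0182, 1.0]
[-0.63, -0.58, 0.13, -0.0, 0.0, 0.0182, 1.0]
[-0.66, -0.54, 0.13, -0.0, 0.0, 0.0182, 1.0]
[-0.69, -0.5, 0.13, -0.0, 0.0, 0.0182, 1.0]
[-0.72, -0.46, 0.13, -0.0, 0.0, 0.0182, 1.0]
[-0.74, -0.42, 0.13, -0.0, 0.0, 0.0182, 1.0]
[-0.76, -0.38, 0.13, -0.0, 0.0, 0.0182, 1.0]
[-0.78, -0.33, 0.13, -0.0, 0.0, 0.0182, 1.0]
[-0.8, -0.29, 0.13, -0.0, 0.0, 0.0182, 1.0]
[-0.82, -0.24, 0.13, -0.0, 0.0, 0.0182, 1.0]
[-0.83, -0.19, 0.13, -0.0, 0.0, 0.0182, 1.0]
[-0.84, -0.15, 0.13, -0.0, 0.0, 0.0182, 1.0]
[-0.85, -0.1, 0.13, -0.0, 0.0, 0.0182, 1.0]
[-0.85, -0.05, 0.13, -0.0, 0.0, 0.0182, 1.0]
[-0.85, -0.0, 0.13, -0.0, 0.0, 0.0182, 1.0]
[-0.85, 0.05, 0.13, -0.0, 0.0, 0.0182, 1.0]
[-0.85, 0.1, 0.13, -0.0, 0.0, 0.0182, 1.0]
[-0.84, 0.14, 0.13, -0.0, 0.0, 0.0182, 1.0]
[-0.83, 0.19, 0.13, -0.0, 0.0, 0.0182, 1.0]
[-0.82, 0.24, 0.13, -0.0, 0.0, 0.0182, 1.0]
[-0.8, 0.29, 0.13, -0.0, 0.0, 0.0182, 1.0]
[-0.79, 0.33, 0.13, -0.0, 0.0, 0.0182, 1.0]
[-0.77, 0.38, 0.13, -0.0, 0.0, 0.0182, 1.0]
[-0.74, 0.42, 0.13, -0.0, 0.0, 0.0182, 1.0]
[-0.72, 0.46, 0.13, -0.0, 0.0, 0.0182, 1.0]
```

```bash
python3 -m inch '[[-0.59,-0.61,0,0,0,0.0182,1],[-0.63,-0.58,0,0,0,0.0182,1],[-0.66,-0.54,0,0,0,0.0182,1],[-0.69,-0.5,0,0,0,0.0182,1],[-0.72,-0.46,0,0,0,0.0182,1]]'; python3 -m inch '[[-0.74,-0.42,0,0,0,0.0182,1],[-0.76,-0.38,0,0,0,0.0182,1],[-0.78,-0.33,0,0,0,0.0182,1],[-0.8,-0.29,0,0,0,0.0182,1],[-0.82,-0.24,0,0,0,0.0182,1]]'; python3 plan.py 0.438 0.127 0.15 78.5 15 1
```

```text
clock: 0.65
ee_pos: [0.2619, 0.5147, 0.2313]
tcp_rot: [-0.972, -2.987, 0.001]
wrist_force: [0.9, -0.2, -0.5]
finger_gap: 0.998
clock: 1.15
ee_pos: [0.3063, 0.4176, 0.2315]
tcp_rot: [-1.39, -2.817, 0.0]
wrist_force: [-0.3, -0.8, -0.3]
finger_gap: 0.995
now [0.3063 0.4176 0.2315] yaw 127.49 rotdeg [-0.    0.   48.99]
[-0.83, -0.19, 0.22, -0.0, 0.0, 0.0181, 1.0]
[-0.84, -0.15, 0.22, -0.0, 0.0, 0.0181, 1.0]
[-0.85, -0.1, 0.22, -0.0, 0.0, 0.0181, 1.0]
[-0.85, -0.05, 0.22, -0.0, 0.0, 0.0181, 1.0]
[-0.85, -0.0, 0.22, -0.0, 0.0, 0.0181, 1.0]
[-0.85, 0.05, 0.22, -0.0, 0.0, 0.0181, 1.0]
[-0.85, 0.1, 0.22, -0.0, 0.0, 0.0181, 1.0]
[-0.84, 0.14, 0.22, -0.0, 0.0, 0.0181, 1.0]
[-0.83, 0.19, 0.22, -0.0, 0.0, 0.0181, 1.0]
[-0.82, 0.24, 0.22, -0.0, 0.0, 0.0181, 1.0]
[-0.8, 0.28, 0.22, -0.0, 0.0, 0.0181, 1.0]
[-0.78, 0.33, 0.22, -0.0, 0.0, 0.0181, 1.0]
[-0.76, 0.37, 0.22, -0.0, 0.0, 0.0181, 1.0]
[-0.74, 0.42, 0.22, -0.0, 0.0, 0.0181, 1.0]
[-0.72, 0.46, 0.22, -0.0, 0.0, 0.0181, 1.0]
```

```bash
python3 -m inch '[[-0.83,-0.19,0.1,0,0,0.0181,1],[-0.84,-0.15,0.1,0,0,0.0181,1],[-0.85,-0.1,0.1,0,0,0.0181,1],[-0.85,-0.05,0.2,0,0,0.0181,1],[-0.85,0,0.2,0,0,0.0181,1]]'; python3 -m inch '[[-0.85,0.05,0.2,0,0,0.0181,1],[-0.85,0.1,0.2,0,0,0.0181,1],[-0.84,0.14,0.3,0,0,0.0181,1],[-0.83,0.19,0.3,0,0,0.0181,1],[-0.82,0.24,0.3,0,0,0.0181,1]]';python3 -m inch '[[-0.8,0.28,0.3,0,0,0.0181,1],[-0.78,0.33,0.3,0,0,0.0181,1],[-0.76,0.37,0.3,0,0,0.0181,1],[-0.74,0.42,0.3,0,0,0.0181,1],[-0.72,0.46,0.3,0,0,0.0181,1]]'
cat > snap.py <<'E'
from det import *
import sys
name,cn=sys.argv[1],(sys.argv[2] if len(sys.argv)>2 else 'wrist')
o=ctrl.get_obs(); cm=cam(cn,o); p,d=ctrl.capture(cn)
np.savez(f'pics/{name}.npz',p=p,d=d,K=cm[0],R=cm[1],t=cm[2]); cv2.imwrite(f'pics/{name}.png',cv2.cvtColor(p,cv2.COLOR_RGB2BGR))
print(o['ee_pos'].round(4),o['finger_gap'])
for k,z,a in (('red',.012,60),('yel',.005,100),('ora',.034,20)):
    for s,c,b in blobs(mask(p,k),a):
        X=onz(cm,[c],z)[0]
        if .3<X[0]<.8 and -.6<X[1]<.4:
            r=rect(cm,b,z); print(k,s,X.round(4),[np.round(v,1).tolist() for v in r])
E
python3 snap.py w1
```

```text
clock: 1.65
ee_pos: [0.3508, 0.3204, 0.2137]
tcp_rot: [1.776, 2.591, 0.0]
wrist_force: [-0.0, 0.0, 0.7]
finger_gap: 0.999
clock: 2.15
ee_pos: [0.3952, 0.2235, 0.1809]
tcp_rot: [2.125, 2.314, -0.0]
wrist_force: [0.7, -0.6, -0.2]
finger_gap: 0.995
clock: 2.65
ee_pos: [0.4395, 0.127, 0.1434]
tcp_rot: [2.431, 1.989, -0.0]
wrist_force: [0.6, 0.5, -0.2]
finger_gap: 0.999
[0.4395 0.127  0.1434] 0.9991523328380592
red [ 389  141   78  133 4662] [0.5843 0.0799 0.012 ] [[584.4, 78.2], [33.1, 124.1], 16.0]
ora [231 172  45   2  52] [0.4408 0.1437 0.034 ] [[441.7, 143.8], [0.8, 34.2], 78.6]
ora [ 230  207   47   82 1822] [0.4314 0.0763 0.034 ] [[428.5, 80.9], [71.8, 37.1], 77.7]
ora [478 294   6   6  21] [ 0.6113 -0.0009  0.034 ] [[611.2, -0.8], [2.4, 6.4], 35.2]
ora [484 302  14  57 255] [ 0.6192 -0.0413  0.034 ] [[619.0, -36.5], [58.7, 11.5], 88.2]
```

View pics/w1.png

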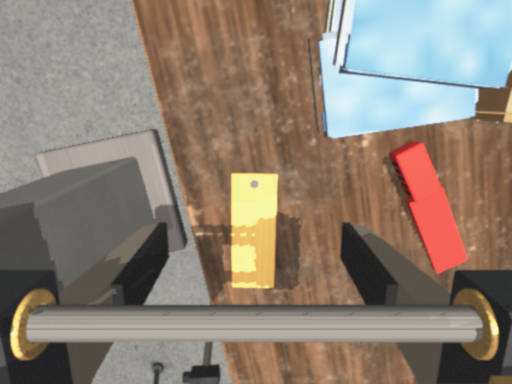

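The picture shows the brass plate upright between the fingers (columns 231–278, rows 173–289) and the red wedge on the right (grip at 410,150; thin end at 455,265). Now measuring both.

```bash
python3 - <<'E'
from det import *
f=np.load('pics/w1.npz');p=f['p'];cm=(f['K'],f['R'],f['t'])
H,S,V=cv2.split(cv2.cvtColor(p,cv2.COLOR_RGB2HSV))
m=((H>13)&(H<36)&(S>110)&(V>110)).astype(np.uint8); m=cv2.morphologyEx(m,cv2.MORPH_CLOSE,np.ones((5,5)))
for s,c,b in blobs(m,1000): print(s,onz(cm,[c],.005)[0].round(4),rect(cm,b,.005))
for nm,pts,z in (('tail',[(391,153),(421,143)],.02),('thin',[(438,271),(466,259)],.002),('brass',[(231,174),(278,174),(274,288),(232,288)],.005)): print(nm,onz(cm,pts,z).round(4).tolist())
E
```

```text
[ 226  172   53  125 2907] [0.4283 0.0702 0.005 ] ((427.58416748046875, 79.71603393554688), (120.80206298828125, 45.426170349121094), 76.39896392822266)
[  10  290   44   70 1247] [0.1943 0.0366 0.005 ] ((195.1198272705078, 33.749420166015625), (86.0539779663086, 30.283098220825195), 54.318477630615234)
tail [[0.5535, 0.1347, 0.02], [0.5779, 0.138, 0.02]]
thin [[0.5924, 0.0102, 0.002], [0.6188, 0.0174, 0.002]]
brass [[0.4215, 0.1405, 0.005], [0.4614, 0.1325, 0.005], [0.4378, 0.025, 0.005], [0.3988, 0.0328, 0.005]]
```

```bash
python3 -m inch '[[-0.13,0,0.9,0,0,0.004,1],[0,0,0.9,0,0,0,1],[0,0,0.9,0,0,0,1],[0,0,0.9,0,0,0,0.7],[0,0,0.8,0,0,0,0.7]]'; python3 -m inch '[[0,0,0.3,0,0,0,0.7],[0,0,0.2,0,0,0,0.7]]'; python3 plan.py 0.4388 0.1237 0.0185 77.8 1 0.7; python3 snap.py w2
```

```text
clock: 3.2
ee_pos: [0.4382, 0.1249, 0.0328]
tcp_rot: [2.44, 1.978, -0.001]
wrist_force: [0.8, 1.3, -0.6]
finger_gap: 0.853
clock: 3.4
ee_pos: [0.4382, 0.125, 0.021]
tcp_rot: [-2.44, -1.979, 0.002]
wrist_force: [1.2, -0.4, -0.1]
finger_gap: 0.706
now [0.4382 0.125  0.021 ] yaw 78.07 rotdeg [-0.04  0.05  0.27]
[-0.046, 0.036, 0.098, -0.0002, 0.0003, 0.0015, 0.7]
[0.4382 0.125  0.021 ] 0.70644136374214
red [480 166  32  54 831] [0.561  0.1299 0.012 ] [[558.7, 126.1], [27.3, 14.7], 88.8]
red [501 251  11  19 125] [0.5635 0.0902 0.012 ] [[564.1, 89.5], [4.8, 10.2], 18.6]
ora [ 217  216   78   89 3739] [0.4377 0.1239 0.034 ] [[438.8, 126.5], [42.8, 33.4], 78.0]
ora [ 78 293  16  66 211] [0.3549 0.113  0.034 ] [[353.5, 110.8], [36.3, 5.7], 67.2]
ora [416 294  16  65 276] [0.5096 0.0775 0.034 ] [[509.5, 77.7], [35.5, 5.7], 88.1]
ora [220 343  31  41 579] [0.4169 0.0808 0.034 ] [[418.2, 75.8], [23.1, 14.3], 78.0]
ora [289 343   2  29  30] [0.4445 0.0741 0.034 ] [[444.6, 73.8], [16.0, 0.5], 79.6]
```

View pics/w2.png

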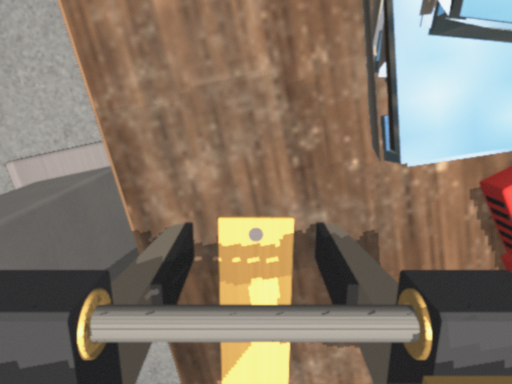

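The plate's end (columns 219–294) sits centred between the open fingers, so I lower a touch and close.

```bash
python3 -m inch '[[0,0.03,0.09,0,0,0,0.7],[0,0,0,0,0,0,0],[0,0,0,0,0,0,0],[0,0,0,0,0,0,0],[0,0,0,0,0,0,0]]';python3 -m inch '[[0,0,0,0,0,0,0],[0,0,0,0,0,0,0],[0,0,0,0,0,0,0]]'; python3 plan.py 0.4388 0.1237 0.0185 77.8 1 0
```

```text
clock: 3.95
ee_pos: [0.4392, 0.1256, 0.0198]
tcp_rot: [2.439, 1.98, 0.001]
wrist_force: [-1.0, 0.3, 3.1]
finger_gap: 0.42
clock: 4.25
ee_pos: [0.4392, 0.1256, 0.0197]
tcp_rot: [-2.439, -1.98, -0.001]
wrist_force: [-1.4, 0.7, 5.9]
finger_gap: 0.424
now [0.4392 0.1256 0.0197] yaw 78.12 rotdeg [ 0.02 -0.03  0.32]
[-0.078, -0.002, 0.049, 0.0001, -0.0002, 0.0018, 0.0]
```

```bash
python3 -m inch '[[0,0,-0.06,0,0,0,0],[0,0,0,0,0,0,0]]'; python3 plan.py 0.5215 -0.0515 0.0205 87 12 0
```

```text
clock: 4.45
ee_pos: [0.4389, 0.1254, 0.0208]
tcp_rot: [2.439, 1.98, -0.0]
wrist_force: [0.7, 0.6, -1.8]
finger_gap: 0.421
now [0.4389 0.1254 0.0208] yaw 78.13 rotdeg [ 0.    0.01 -8.87]
[-0.52, 0.39, 0.0, 0.0, 0.0, -0.0041, 0.0]
[-0.53, 0.38, 0.0, 0.0, 0.0, -0.0041, 0.0]
[-0.53, 0.38, 0.0, 0.0, 0.0, -0.0041, 0.0]
[-0.54, 0.37, 0.0, 0.0, 0.0, -0.0041, 0.0]
[-0.54, 0.36, 0.0, 0.0, 0.0, -0.0041, 0.0]
[-0.54, 0.36, 0.0, 0.0, 0.0, -0.0041, 0.0]
[-0.55, 0.35, 0.0, 0.0, 0.0, -0.0041, 0.0]
[-0.55, 0.34, 0.0, 0.0, 0.0, -0.0041, 0.0]
[-0.56, 0.33, 0.0, 0.0, 0.0, -0.0041, 0.0]
[-0.56, 0.33, 0.0, 0.0, 0.0, -0.0041, 0.0]
[-0.57, 0.32, 0.0, 0.0, 0.0, -0.0041, 0.0]
[-0.57, 0.31, 0.0, 0.0, 0.0, -0.0041, 0.0]
```

```bash
python3 -m inch '[[-0.52,0.39,0,0,0,-0.0041,0],[-0.53,0.38,0,0,0,-0.0041,0],[-0.53,0.38,0,0,0,-0.0041,0],[-0.54,0.37,0,0,0,-0.0041,0],[-0.54,0.36,0,0,0,-0.0041,0]]'; python3 -m inch '[[-0.54,0.36,0,0,0,-0.0041,0],[-0.55,0.35,0,0,0,-0.0041,0],[-0.55,0.34,0,0,0,-0.0041,0],[-0.56,0.33,0,0,0,-0.0041,0],[-0.56,0.33,0,0,0,-0.0041,0]]'; python3 -m inch '[[-0.57,0.32,0,0,0,-0.0041,0],[-0.57,0.31,0,0,0,-0.0041,0],[0,0,0,0,0,0,0]]'; python3 snap.py t1 top; python3 snap.py s1 scene; python3 snap.py w3; python3 - <<'E'
import cv2,numpy as np
a=cv2.imread('pics/t1.png')[120:245,225:425]; b=cv2.imread('pics/s1.png')[140:280,200:420]
cv2.imwrite('pics/t1c.png',cv2.resize(a,None,fx=4,fy=4,interpolation=cv2.INTER_CUBIC))
cv2.imwrite('pics/s1c.png',cv2.resize(b,None,fx=3.6,fy=3.6,interpolation=cv2.INTER_CUBIC))
E
```

```text
clock: 4.95
ee_pos: [0.473, 0.0509, 0.0205]
tcp_rot: [-2.373, -2.058, 0.001]
wrist_force: [-0.6, 0.3, -1.8]
finger_gap: 0.421
clock: 5.45
ee_pos: [0.5073, -0.0227, 0.0204]
tcp_rot: [-2.306, -2.132, 0.001]
wrist_force: [-0.4, 0.3, -0.6]
finger_gap: 0.423
clock: 5.75
ee_pos: [0.5218, -0.0541, 0.0207]
tcp_rot: [2.282, 2.157, -0.001]
wrist_force: [0.5, -0.2, -1.1]
finger_gap: 0.421
[ 0.5218 -0.0541  0.0207] 0.42058883518313944
red [244 162  39  18 360] [0.5859 0.0756 0.012 ] [[585.6, 76.6], [34.8, 130.0], 17.0]
[ 0.5211 -0.0526  0.0205] 0.42451812223554064
red [247 186  14  10  97] [0.5751 0.1129 0.012 ] [[572.0, 111.7], [66.2, 45.1], 38.2]
red [313 247  26  12  73] [ 0.4123 -0.2459  0.012 ] [[412.0, -246.5], [11.9, 73.4], 4.2]
ora [284 210  21  18 145] [ 0.4787 -0.1069  0.034 ] [[480.0, -111.5], [97.1, 43.6], 82.7]
[ 0.5207 -0.0515  0.0205] 0.4215040686081059
red [362   0  62 118 549] [0.58   0.0368 0.012 ] [[581.2, 32.3], [14.3, 53.8], 30.3]
yel [219 271  23  34 491] [ 0.5048 -0.0803  0.005 ] [[505.5, -78.5], [20.1, 11.8], 84.8]
yel [248 282  42  23 755] [ 0.5269 -0.0835  0.005 ] [[526.4, -83.5], [13.6, 22.1], 85.3]
ora [ 215  218   79   87 3604] [ 0.5217 -0.0476  0.034 ] [[520.3, -50.1], [41.8, 33.5], 86.6]
ora [141 291  20  69 311] [ 0.4706 -0.0758  0.034 ] [[469.1, -79.5], [37.7, 6.9], 74.8]
ora [357 293  12  67 359] [ 0.5696 -0.0864  0.034 ] [[569.4, -85.5], [4.9, 35.9], 2.1]
ora [218 343   3  15  27] [ 0.5014 -0.0943  0.034 ] [[501.2, -94.8], [7.9, 1.0], 85.5]
```

View pics/t1c.png

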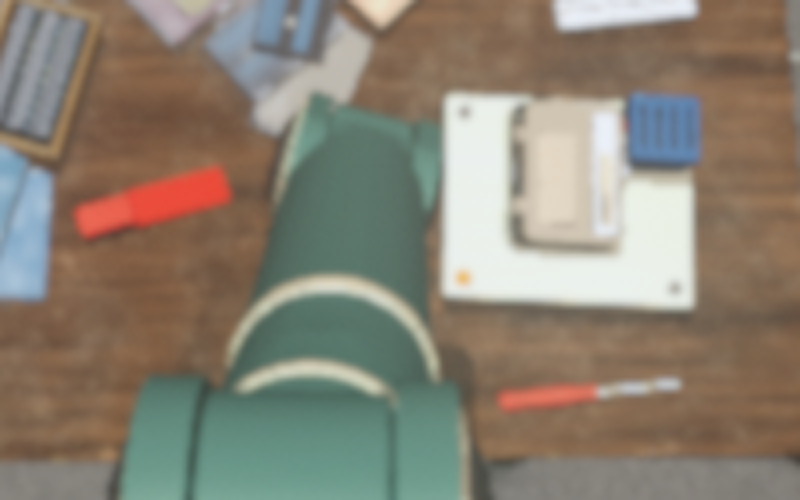

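View pics/s1c.png

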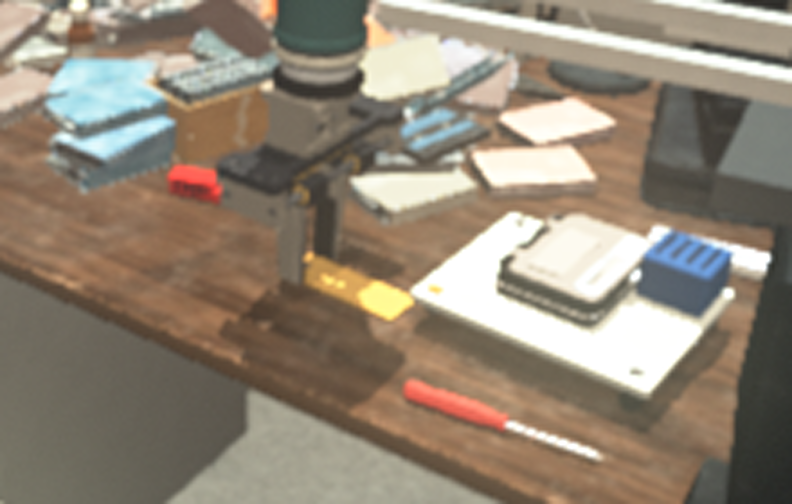

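View pics/w3.png

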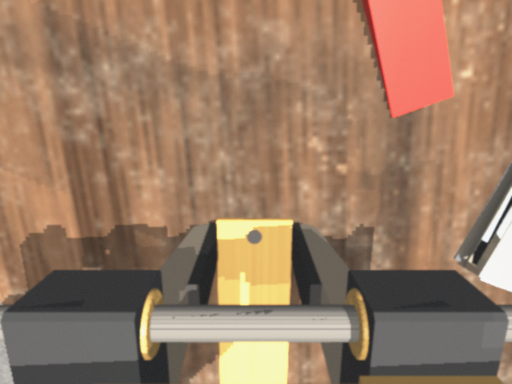

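```bash
python3 - <<'E'
from det import *
cs=cam('scene')
g=lambda u,v,z: onz(cs,[[200+(u+.5)/3.6-.5,140+(v+.5)/3.6-.5]],z)[0].round(4)
print('front far',g(413,299,.0055),'front near',g(389,319,.0055),'dot',g(434,289,.034))
print('stand corner near',g(411,290,.034), 'far',g(517,213,.034),'near right',g(648,392,.034))
print('wedge etc dot from depth',)
d=np.load('pics/s1.npz')['d']; P=cloud(cs,d); print(P[220,320],P[219,321])
E
```

```text
front far [ 0.5308 -0.1505  0.0055] front near [ 0.4928 -0.1493  0.0055] dot [ 0.5145 -0.176   0.034 ]
stand corner near [ 0.5019 -0.162   0.034 ] far [ 0.67   -0.1758  0.034 ] near right [ 0.4876 -0.3613  0.034 ]
wedge etc dot from depth
[ 0.51294022 -0.17612834  0.03461014] [ 0.5219347  -0.17477361  0.03288774]
```

```bash
python3 plan.py 0.5214 -0.1017 0.0205 86.2 5 0
```

```text
now [ 0.5206 -0.0509  0.0205] yaw 86.98 rotdeg [-0.07 -0.02  0.78]
[-0.41, 0.03, -0.0, -0.0001, -0.0, 0.0009, 0.0]
[-0.41, 0.03, -0.0, -0.0001, -0.0, 0.0009, 0.0]
[-0.41, 0.03, -0.0, -0.0001, -0.0, 0.0009, 0.0]
[-0.41, 0.03, -0.0, -0.0001, -0.0, 0.0009, 0.0]
[-0.41, 0.03, -0.0, -0.0001, -0.0, 0.0009, 0.0]
```

```bash
python3 -m inch '[[-0.41,0.03,0,0,0,0.0009,0],[-0.41,0.03,0,0,0,0.0009,0],[-0.41,0.03,0,0,0,0.0009,0],[-0.41,0.03,0,0,0,0.0009,0],[-0.41,0.03,0,0,0,0.0009,0]]'; python3 -m inch '[[0,0,0,0,0,0,0],[0,0,0.03,0,0,0,0],[0,0,0,0,0,0,0]]';python3 snap.py s2 scene;  python3 - <<'E'
import cv2,numpy as np
b=cv2.imread('pics/s2.png')[170:270,260:420]
cv2.imwrite('pics/s2c.png',cv2.resize(b,None,fx=5,fy=5,interpolation=cv2.INTER_CUBIC))
E
```

```text
clock: 6.4
ee_pos: [0.5219, -0.1042, 0.0209]
tcp_rot: [2.295, 2.145, -0.0]
wrist_force: [0.2, 1.4, -0.8]
finger_gap: 0.419
clock: 6.7
ee_pos: [0.522, -0.1027, 0.02]
tcp_rot: [-2.294, -2.146, -0.0]
wrist_force: [-0.3, 0.0, -0.6]
finger_gap: 0.425
[ 0.522  -0.1027  0.02  ] 0.4254122897440183
red [247 186  29  13 204] [0.5781 0.0855 0.012 ] [[579.5, 86.1], [55.5, 119.0], 8.2]
red [313 247  26  12  83] [ 0.4133 -0.2432  0.012 ] [[414.7, -246.3], [16.7, 73.4], 4.0]
ora [299 215  30  20 203] [ 0.4743 -0.1699  0.034 ] [[477.0, -165.2], [108.9, 39.2], 82.5]
```

View pics/s2c.png

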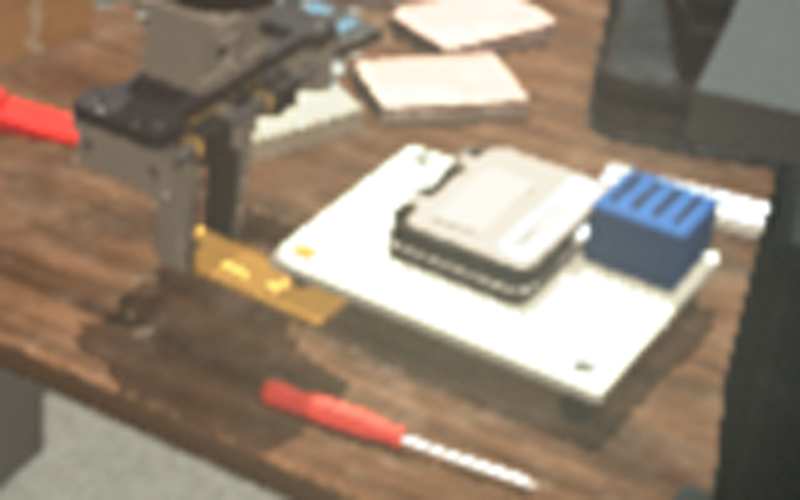

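The plate runs under the orange-dot corner: front near corner at about (322,322) in the crop, foot above the plate near (297,280). Check geometry in this view, then release.

```bash
python3 - <<'E'
from det import *
cs=cam('scene')
g=lambda u,v,z: onz(cs,[[260+(u+.5)/5-.5,170+(v+.5)/5-.5]],z)[0]
A=g(323,324,.0055); B=g(192,268,.005); dot=g(305,251,.034)
print(A.round(4),B.round(4),dot.round(4))
psi=np.radians(-3.8); X=np.array([np.cos(psi),np.sin(psi)]);Y=np.array([-np.sin(psi),np.cos(psi)])
d=(dot-A)[:2]; print('dot in shim',d@X-.020*1, d@Y-.055)
E
python3 -m inch '[[0,0,0,0,0,0,0.55],[0,0,0,0,0,0,0.65],[0,0,0,0,0,0,0.65],[0,0,0,0,0,0,0.65]]'; python3 snap.py w4
```

```text
[ 0.4945 -0.2023  0.0055] [ 0.499  -0.1125  0.005 ] [ 0.5158 -0.1766  0.034 ]
dot in shim -0.0003877901019160024 -0.02791213079031482
clock: 7.15
ee_pos: [0.5222, -0.1028, 0.0202]
tcp_rot: [2.294, 2.146, 0.0]
wrist_force: [-0.1, -0.6, -0.1]
finger_gap: 0.652
[ 0.5222 -0.1028  0.0202] 0.651535941259711
yel [266 272  23  32 424] [ 0.5326 -0.1343  0.005 ] [[532.6, -131.3], [19.1, 11.8], 88.4]
yel [219 277  22  28 476] [ 0.5057 -0.1315  0.005 ] [[506.3, -131.5], [16.5, 11.6], 86.2]
ora [ 215  217   79   88 3294] [ 0.5229 -0.0982  0.034 ] [[521.8, -101.0], [42.0, 33.7], 86.2]
ora [ 90 291  28  69 431] [ 0.4496 -0.1246  0.034 ] [[447.8, -128.0], [38.4, 9.2], 67.9]
ora [404 293  16  67 382] [ 0.5939 -0.14    0.034 ] [[593.4, -138.7], [6.2, 36.3], 4.9]
ora [ 218  343   71   41 1140] [ 0.5181 -0.1493  0.034 ] [[517.8, -154.2], [22.9, 33.4], 86.2]
```

View pics/w4.png

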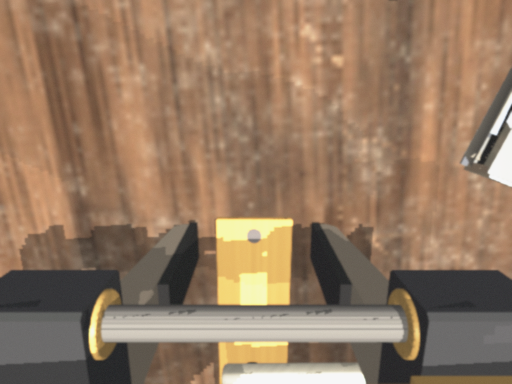

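```bash
python3 -m inch '[[0,0,-0.4,0,0,0,0.8],[0,0,-0.9,0,0,0,0.8],[0,0,-0.9,0,0,0,0.8],[0,0,-0.9,0,0,0,0.8],[0,0,-0.9,0,0,0,0.8]]';python3 -m inch '[[0,0,-0.9,0,0,0,0.8],[0.4,0,-0.7,0,0,0,0.8],[0,0,0,0,0,0,0.8]]'; python3 snap.py w5;python3 plan.py 0.5719 0.1183 0.15 107.5 12 0.7
```

```text
clock: 7.7
ee_pos: [0.522, -0.1031, 0.1217]
tcp_rot: [2.294, 2.145, 0.001]
wrist_force: [0.3, 0.2, -0.3]
finger_gap: 0.802
clock: 8.0
ee_pos: [0.5244, -0.0922, 0.1629]
tcp_rot: [2.291, 2.145, 0.007]
wrist_force: [0.8, 0.2, -0.1]
finger_gap: 0.799
[ 0.5244 -0.0922  0.1629] 0.798879002972935
red [ 306    0   51   61 2191] [0.5962 0.0326 0.012 ] [[596.5, 34.2], [30.8, 48.6], 15.6]
red [161 343  18  21 124] [ 0.4283 -0.267   0.012 ] [[428.7, -266.8], [12.6, 28.2], 22.8]
yel [231 180  42  36 279] [ 0.5215 -0.0997  0.005 ] [[521.4, -109.0], [34.1, 38.7], 86.2]
ora [230 178  44  16  78] [ 0.5215 -0.0865  0.034 ] [[522.8, -90.1], [12.3, 36.6], 84.8]
ora [ 229  207   44   78 2031] [ 0.5184 -0.1349  0.034 ] [[518.5, -145.5], [73.4, 36.9], 86.7]
ora [243 272  15  13 148] [ 0.5156 -0.1761  0.034 ] [[515.5, -176.2], [12.3, 12.1], 43.8]
ora [ 56 296  17  62 229] [ 0.3378 -0.2105  0.034 ] [[336.2, -214.8], [68.5, 11.6], 73.7]
ora [439 297   5   6  20] [ 0.6903 -0.2104  0.034 ] [[690.3, -210.4], [2.6, 6.8], 41.9]
ora [444 315   9  43 176] [ 0.7011 -0.2514  0.034 ] [[701.0, -250.5], [6.7, 46.9], 0.8]
now [ 0.5235 -0.0926  0.1614] yaw 86.24 rotdeg [  0.18   0.   -21.26]
[0.71, 0.11, 0.04, 0.0001, 0.0, -0.0098, 0.7]
[0.71, 0.14, 0.04, 0.0001, 0.0, -0.0098, 0.7]
[0.7, 0.16, 0.04, 0.0001, 0.0, -0.0098, 0.7]
[0.7, 0.18, 0.04, 0.0001, 0.0, -0.0098, 0.7]
[0.69, 0.2, 0.04, 0.0001, 0.0, -0.0098, 0.7]
[0.69, 0.22, 0.04, 0.0001, 0.0, -0.0098, 0.7]
[0.68, 0.24, 0.04, 0.0001, 0.0, -0.0098, 0.7]
[0.67, 0.27, 0.04, 0.0001, 0.0, -0.0098, 0.7]
[0.66, 0.29, 0.04, 0.0001, 0.0, -0.0098, 0.7]
[0.65, 0.31, 0.04, 0.0001, 0.0, -0.0098, 0.7]
[0.64, 0.33, 0.04, 0.0001, 0.0, -0.0098, 0.7]
[0.63, 0.35, 0.04, 0.0001, 0.0, -0.0098, 0.7]
```

View pics/w5.png

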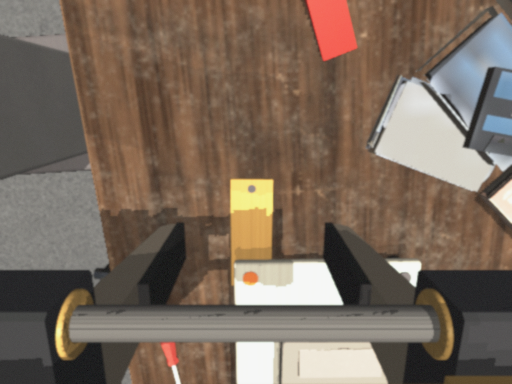

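The dot is at (250,278) → (0.5156, −0.1761), and the plate's tail lies in line with it (columns 231–273). On to the wedge.

```bash
python3 -m inch '[[0.71,0.11,0,0,0,-0.0098,0.7],[0.71,0.14,0,0,0,-0.0098,0.7],[0.7,0.16,0,0,0,-0.0098,0.7],[0.7,0.18,0,0,0,-0.0098,0.7],[0.69,0.2,0,0,0,-0.0098,0.7]]';python3 -m inch '[[0.69,0.22,0,0,0,-0.0098,0.7],[0.68,0.24,0,0,0,-0.0098,0.7],[0.67,0.27,0,0,0,-0.0098,0.7],[0.66,0.29,0,0,0,-0.0098,0.7],[0.65,0.31,0,0,0,-0.0098,0.7]]';python3 -m inch '[[0.64,0.33,0,0,0,-0.0098,0.7],[0.63,0.35,0,0,0,-0.0098,0.7],[0,0,0,0,0,0,0.7]]'; python3 snap.py w6
```

```text
clock: 8.55
ee_pos: [0.5431, -0.0032, 0.1596]
tcp_rot: [-2.118, -2.32, 0.001]
wrist_force: [-0.5, -0.1, 0.4]
finger_gap: 0.704
clock: 9.05
ee_pos: [0.5638, 0.084, 0.1601]
tcp_rot: [1.935, 2.475, 0.0]
wrist_force: [0.2, -0.7, -0.6]
finger_gap: 0.703
clock: 9.35
ee_pos: [0.5722, 0.1211, 0.16]
tcp_rot: [-1.854, -2.535, -0.002]
wrist_force: [-0.5, -0.1, -0.2]
finger_gap: 0.698
[0.5722 0.1211 0.16  ] 0.69763461454314
red [ 238  165   34  126 3841] [0.5852 0.0784 0.012 ] [[585.9, 77.5], [30.6, 124.1], 17.0]
ora [100 293   6  11  31] [ 0.4714 -0.0193  0.034 ] [[471.5, -18.9], [11.7, 3.1], 74.9]
ora [ 78 294  20  65 350] [ 0.4619 -0.0491  0.034 ] [[462.1, -52.7], [13.7, 71.0], 4.4]
ora [419 303  12  56 270] [0.7675 0.0372 0.034 ] [[766.7, 38.6], [10.0, 60.3], 22.8]
ora [148 352  20  10  35] [ 0.5343 -0.0635  0.034 ] [[534.2, -63.7], [3.7, 19.8], 80.3]
```

View pics/w6.png

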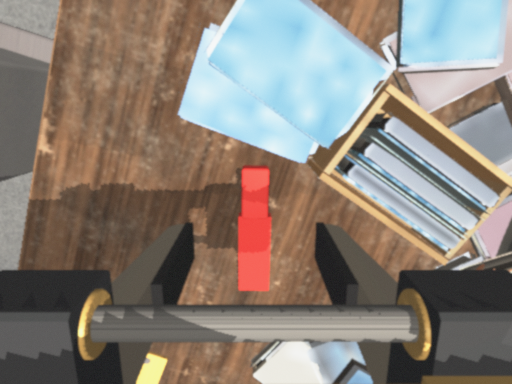

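```bash
python3 - <<'E'
from det import *
f=np.load('pics/w6.npz');p=f['p'];cm=(f['K'],f['R'],f['t'])
t=onz(cm,[(243,166),(268.5,166)],.02).mean(0); th=onz(cm,[(239,290),(270,290)],.002).mean(0)
a=(t-th)[:2]; L=np.hypot(*a); print(t.round(4),th.round(4),L,90-np.degrees(np.arctan2(a[1],a[0])), (t[:2]-19*a/L/1000).round(4))
print('block front',onz(cm,[(239,217),(271,217)],.0127).mean(0))
P=cloud(cm,f['d']); 
for q in ((200,60),(340,160),(360,180),(320,150),(300,160),(400,110),(250,130)): print(q,P[q[1],q[0]].round(3))
E
```

```text
[0.568  0.1375 0.02  ] [0.6066 0.0129 0.002 ] 0.1303703307527668 -17.20299979592137 [0.5737 0.1193]
block front [0.58232087 0.09062654 0.0127    ]
(200, 60) [0.505 0.204 0.053]
(340, 160) [0.623 0.168 0.063]
(360, 180) [0.639 0.16  0.074]
(320, 150) [0.617 0.167 0.015]
(300, 160) [0.597 0.158 0.053]
(400, 110) [0.659 0.216 0.042]
(250, 130) [0.554 0.168 0.053]
```

```bash
python3 plan.py 0.5752 0.1146 0.0245 107.2 7 0.55
```

```text
now [0.5719 0.119  0.1599] yaw 107.48 rotdeg [-0.01 -0.01  0.28]
[-0.03, 0.01, 0.77, -0.0, -0.0, 0.0002, 0.55]
[-0.03, 0.01, 0.77, -0.0, -0.0, 0.0002, 0.55]
[-0.03, 0.01, 0.77, -0.0, -0.0, 0.0002, 0.55]
[-0.03, 0.01, 0.77, -0.0, -0.0, 0.0002, 0.55]
[-0.03, 0.01, 0.77, -0.0, -0.0, 0.0002, 0.55]
[-0.03, 0.01, 0.77, -0.0, -0.0, 0.0002, 0.55]
[-0.03, 0.01, 0.77, -0.0, -0.0, 0.0002, 0.55]
```

```bash
python3 -m inch '[[-0.03,0.01,0.8,0,0,0,0.55],[-0.03,0.01,0.8,0,0,0,0.55],[-0.03,0.01,0.8,0,0,0,0.55],[-0.03,0.01,0.8,0,0,0,0.55],[-0.03,0.01,0.8,0,0,0,0.55]]';python3 -m inch '[[-0.03,0.01,0.8,0,0,0,0.55],[-0.03,0.01,0.5,0,0,0,0.55],[0,0,0,0,0,0,0.55]]'; python3 snap.py w7;python3 plan.py 0.5752 0.1146 0.0245 107.2 1 0.55
```

```text
clock: 9.9
ee_pos: [0.5741, 0.1128, 0.0594]
tcp_rot: [1.863, 2.529, -0.001]
wrist_force: [-0.4, 0.8, 1.0]
finger_gap: 0.553
clock: 10.2
ee_pos: [0.5739, 0.1117, 0.026]
tcp_rot: [-1.862, -2.528, 0.005]
wrist_force: [-1.2, 0.8, -0.3]
finger_gap: 0.552
[0.5739 0.1117 0.026 ] 0.5515019622182408
red [ 229  193   57  112 5641] [0.5766 0.1072 0.012 ] [[576.4, 106.8], [30.6, 63.2], 17.4]
red [ 230  342   53   42 2142] [0.5967 0.0402 0.012 ] [[596.9, 39.8], [29.7, 28.2], 17.4]
ora [112 295  14  64 307] [0.5202 0.0585 0.034 ] [[520.4, 57.8], [5.6, 36.1], 8.2]
ora [388 304   9  55 234] [0.6494 0.0948 0.034 ] [[649.1, 95.5], [3.9, 30.7], 22.0]
now [0.5747 0.1121 0.0272] yaw 107.27 rotdeg [-0.08  0.02  0.07]
[0.089, 0.047, 0.106, -0.0005, 0.0001, 0.0004, 0.55]
```

View pics/w7.png

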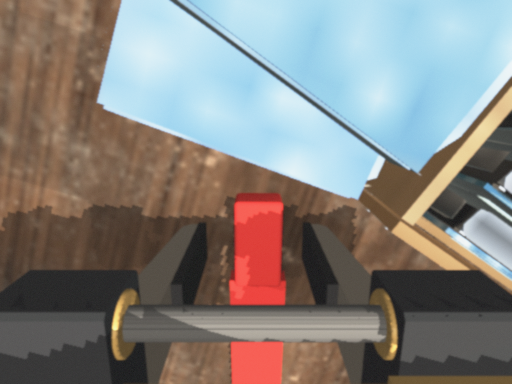

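The grip block (columns 236–282) is centred between the fingers; lower 2.5 mm, close, and lift.

```bash
python3 -m inch '[[0.1,0.02,0.1,0,0,0,0.55],[0,0,0,0,0,0,0],[0,0,0,0,0,0,0],[0,0,0,0,0,0,0],[0,0,0,0,0,0,0]]';python3 -m inch '[[0,0,0,0,0,0,0],[0,0,-0.5,0,0,0,0],[0,0,-0.5,0,0,0,0],[0,0,-0.4,0,0,0,0],[0,0,0,0,0,0,0]]'; python3 snap.py w8; python3 snap.py s3 scene
```

```text
clock: 10.75
ee_pos: [0.575, 0.1157, 0.0255]
tcp_rot: [1.861, 2.531, 0.001]
wrist_force: [-0.5, 0.0, 1.3]
finger_gap: 0.255
clock: 11.25
ee_pos: [0.5762, 0.1159, 0.0623]
tcp_rot: [1.86, 2.529, 0.005]
wrist_force: [0.4, -0.4, -0.7]
finger_gap: 0.259
[0.5762 0.1159 0.0623] 0.25853745502175624
red [ 226  199   57  106 5182] [0.5828 0.0934 0.012 ] [[583.0, 93.0], [37.3, 73.0], 17.2]
red [ 227  342   53   42 2155] [0.6069 0.0137 0.012 ] [[607.1, 13.3], [36.4, 34.3], 17.1]
ora [177 294  15  65 315] [0.5519 0.0459 0.034 ] [[552.4, 44.1], [6.7, 45.6], 8.7]
ora [325 303   7  56 246] [0.6387 0.0657 0.034 ] [[638.3, 67.2], [3.7, 39.0], 20.3]
[0.5756 0.1158 0.0614] 0.25727001821067974
red [255 178  30  13 199] [0.6395 0.0945 0.012 ] [[635.9, 98.2], [54.2, 126.7], 3.8]
red [313 247  26  12  74] [ 0.4123 -0.2459  0.012 ] [[412.2, -246.5], [11.9, 73.4], 4.6]
ora [312 225  16  10  76] [ 0.4677 -0.2013  0.034 ] [[469.1, -199.3], [38.0, 30.4], 86.4]
```

View pics/w8.png

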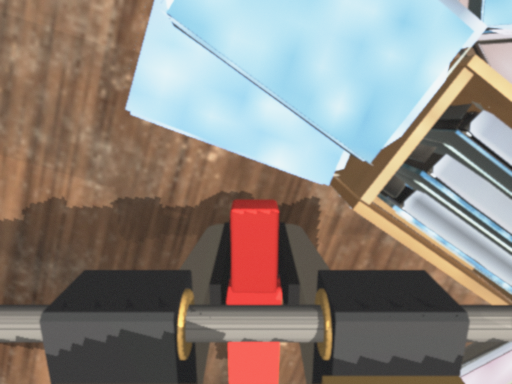

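View pics/s3.png

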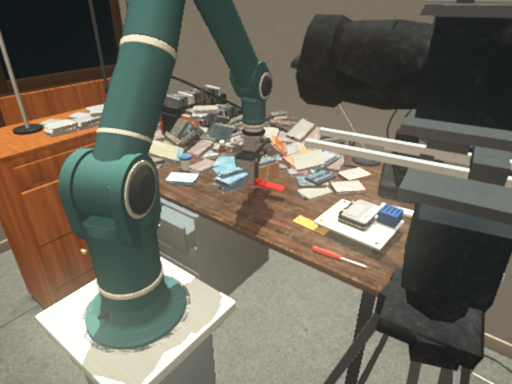

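```bash
python3 plan.py 0.5242 -0.0463 0.055 86.2 10 0
```

```text
now [0.575  0.1157 0.0607] yaw 107.34 rotdeg [ 6.000e-02 -1.000e-02  2.114e+01]
[-0.56, -0.39, 0.02, 0.0, -0.0, 0.0117, 0.0]
[-0.57, -0.37, 0.02, 0.0, -0.0, 0.0117, 0.0]
[-0.59, -0.34, 0.02, 0.0, -0.0, 0.0117, 0.0]
[-0.6, -0.32, 0.02, 0.0, -0.0, 0.0117, 0.0]
[-0.61, -0.3, 0.02, 0.0, -0.0, 0.0117, 0.0]
[-0.62, -0.28, 0.02, 0.0, -0.0, 0.0117, 0.0]
[-0.63, -0.26, 0.02, 0.0, -0.0, 0.0117, 0.0]
[-0.64, -0.23, 0.02, 0.0, -0.0, 0.0117, 0.0]
[-0.65, -0.21, 0.02, 0.0, -0.0, 0.0117, 0.0]
[-0.65, -0.18, 0.02, 0.0, -0.0, 0.0117, 0.0]
```

```bash
python3 -m inch '[[-0.56,-0.39,0,0,0,0.0117,0],[-0.57,-0.37,0,0,0,0.0117,0],[-0.59,-0.34,0,0,0,0.0117,0],[-0.6,-0.32,0,0,0,0.0117,0],[-0.61,-0.3,0,0,0,0.0117,0]]';python3 -m inch '[[-0.62,-0.28,0,0,0,0.0117,0],[-0.63,-0.26,0,0,0,0.0117,0],[-0.64,-0.23,0.1,0,0,0.0117,0],[-0.65,-0.21,0.1,0,0,0.0117,0],[-0.65,-0.18,0,0,0,0.0117,0]]';python3 -m inch '[[0,0,0,0,0,0,0]]';  python3 snap.py w9; python3 snap.py s4 scene;python3 plan.py 0.5242 -0.0463 0.0335 86.2 2 0; python3 - <<'E'
import cv2,numpy as np
b=cv2.imread('pics/s4.png')[170:270,260:420]
cv2.imwrite('pics/s4c.png',cv2.resize(b,None,fx=5,fy=5,interpolation=cv2.INTER_CUBIC))
E
```

```text
clock: 11.85
ee_pos: [0.5489, 0.0323, 0.06]
tcp_rot: [2.091, 2.345, -0.001]
wrist_force: [-0.6, -0.1, 0.1]
finger_gap: 0.256
clock: 12.35
ee_pos: [0.5234, -0.048, 0.0547]
tcp_rot: [-2.295, -2.144, 0.001]
wrist_force: [0.1, 0.9, -1.0]
finger_gap: 0.259
clock: 12.45
ee_pos: [0.5232, -0.0498, 0.055]
tcp_rot: [2.298, 2.142, -0.002]
wrist_force: [-0.4, -0.3, -0.9]
finger_gap: 0.26
[ 0.5232 -0.0498  0.055 ] 0.25950956672314335
red [ 225  199   58  106 4370] [ 0.521  -0.0743  0.012 ] [[520.9, -70.4], [70.5, 36.6], 86.0]
ora [179 291  14  29 143] [ 0.4815 -0.0861  0.034 ] [[480.3, -89.1], [18.5, 6.2], 70.5]
ora [322 292  10  68 250] [ 0.561  -0.1056  0.034 ] [[561.1, -109.1], [45.3, 5.0], 89.7]
ora [178 334  11  26  77] [ 0.4762 -0.1188  0.034 ] [[476.2, -117.4], [17.5, 4.7], 71.0]
ora [277 361  10  23  93] [ 0.5327 -0.1427  0.034 ] [[533.2, -139.2], [16.1, 5.5], 87.0]
[ 0.5239 -0.048   0.0551] 0.2547883798794402
red [286 200  31  20 256] [ 0.5552 -0.0835  0.012 ] [[553.9, -76.4], [135.0, 45.9], 76.5]
red [313 247  26  12  72] [ 0.4122 -0.2457  0.012 ] [[411.7, -246.5], [11.9, 73.5], 3.7]
ora [293 215  35  20 225] [ 0.4721 -0.1645  0.034 ] [[477.7, -164.3], [109.4, 42.7], 85.6]
now [ 0.5243 -0.0468  0.0551] yaw 86.24 rotdeg [ 0.01 -0.02  0.04]
[0.01, -0.0, 0.43, 0.0, -0.0, 0.0001, 0.0]
[0.01, -0.0, 0.43, 0.0, -0.0, 0.0001, 0.0]
```

View pics/w9.png

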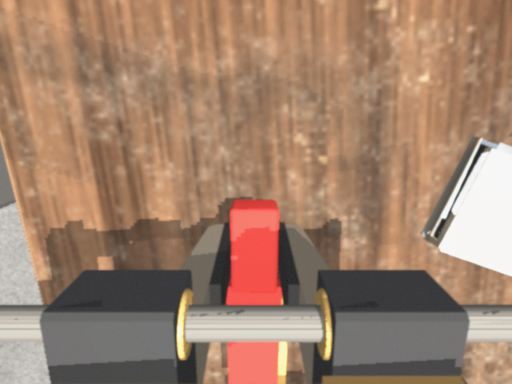

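View pics/s4c.png

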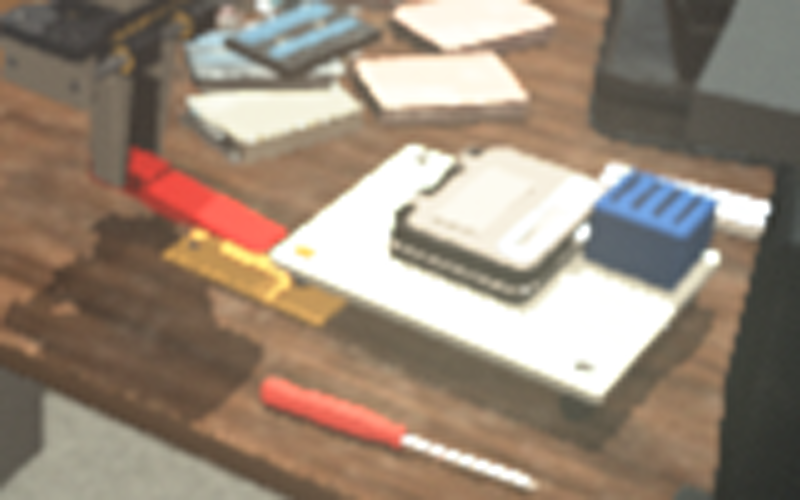

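```bash
python3 -m inch '[[0.01,0,0.43,0,0,0,0],[0.01,0,0.43,0,0,0,0],[0,0,0,0,0,0,0]]'; python3 snap.py s5 scene;python3 plan.py 0.5242 -0.0463 0.0335 86.2 1 0; python3 - <<'E'
import cv2,numpy as np
b=cv2.imread('pics/s5.png')[190:240,270:350]
cv2.imwrite('pics/s5c.png',cv2.resize(b,None,fx=10,fy=10,interpolation=cv2.INTER_CUBIC))
E
```

```text
clock: 12.85
ee_pos: [0.5229, -0.0453, 0.0317]
tcp_rot: [-2.289, -2.148, 0.003]
wrist_force: [0.1, 0.1, -0.2]
finger_gap: 0.257
[ 0.5229 -0.0453  0.0317] 0.2571293376154494
red [284 206  30  21 257] [ 0.5208 -0.0963  0.012 ] [[519.6, -91.1], [127.2, 44.2], 77.2]
red [312 247  27  12  74] [ 0.4122 -0.2455  0.012 ] [[411.9, -246.3], [11.9, 73.8], 4.2]
ora [293 220  18  10  37] [ 0.4619 -0.1438  0.034 ] [[461.9, -144.6], [62.7, 8.1], 82.6]
ora [312 226  17   9  76] [ 0.4676 -0.2018  0.034 ] [[468.7, -200.7], [35.1, 29.9], 86.4]
now [ 0.5233 -0.0456  0.0323] yaw 86.34 rotdeg [-0.15  0.    0.14]
[-0.027, 0.037, -0.049, -0.0008, 0.0, 0.0008, 0.0]
```

View pics/s5c.png

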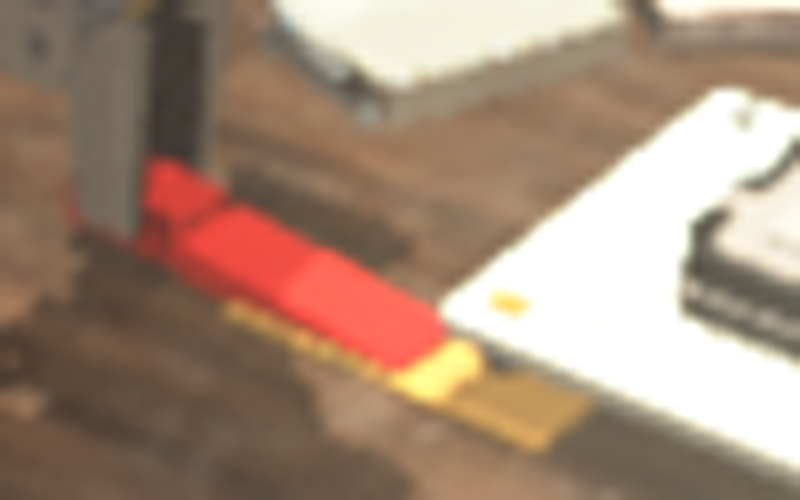

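```bash
python3 - <<'E'
from det import *
cs=cam('scene')
g=lambda u,v,z: onz(cs,[[270+(u+.5)/10-.5,190+(v+.5)/10-.5]],z)[0]
A=g(446,335,.0085);B=g(396,370,.0085);dot=g(510,302,.034);C=g(547,450,.003);D=g(594,402,.005)
print('wedge front',A.round(4),B.round(4),'dot',dot.round(4),'plate front near',C.round(4))
psi=np.radians(-3.8); X=np.array([np.cos(psi),np.sin(psi)]);Y=np.array([-np.sin(psi),np.cos(psi)])
for n,q in (('A',A),('B',B),('mid',(A+B)/2),('plate near',C)): print(n,((q-dot)[:2]@X).round(4),((q-dot)[:2]@Y).round(4))
E
```

```text
wedge front [ 0.5245 -0.153   0.0085] [ 0.4991 -0.1503  0.0085] dot [ 0.516  -0.1764  0.034 ] plate front near [ 0.4972 -0.2013  0.003 ]
A 0.007 0.0239
B -0.0185 0.0249
mid -0.0058 0.0244
plate near -0.0171 -0.0262
```

```bash
python3 -m inch '[[0,0.1,0.05,0,0,0,0],[0,0,0,0,0,0,0],[0,0,0,0,0,0,0]]'; python3 plan.py 0.5262 -0.0463 0.0308 86.2 1 0
```

```text
clock: 13.2
ee_pos: [0.527, -0.0464, 0.0325]
tcp_rot: [2.292, 2.148, 0.001]
wrist_force: [0.6, 0.2, -0.6]
finger_gap: 0.261
now [ 0.527  -0.0464  0.0325] yaw 86.28 rotdeg [ 0.03 -0.    0.08]
[0.001, -0.031, 0.07, 0.0002, -0.0, 0.0004, 0.0]
```

```bash
python3 -m inch '[[0,-0.03,0.05,0,0,0,0],[0,0,0,0,0,0,0],[0,0,0,0,0,0,0]]'; python3 -m inch '[[0,0,0.01,0,0,0,0],[0,0,0,0,0,0,0]]'
```

```text
clock: 13.5
ee_pos: [0.5259, -0.0463, 0.0312]
tcp_rot: [2.292, 2.148, 0.0]
wrist_force: [-0.2, 0.9, -0.3]
finger_gap: 0.259
clock: 13.7
ee_pos: [0.5259, -0.0463, 0.0309]
tcp_rot: [2.292, 2.148, 0.0]
wrist_force: [-0.4, -0.1, -0.7]
finger_gap: 0.255
```

```bash
python3 -m inch '[[-0.4,0,0,0,0,0,0],[-0.4,0,0,0,0,0,0],[-0.3,0,0,0,0,0,0],[-0.1,0,0,0,0,0,0],[-0.1,0,0,0,0,0,0]]'; python3 -m inch '[[0,0,0.01,0,0,0,0],[0,0,0,0,0,0,0]]'; python3 snap.py s6 scene; python3 - <<'E'
import cv2,numpy as np
b=cv2.imread('pics/s6.png')[190:240,270:350]
cv2.imwrite('pics/s6c.png',cv2.resize(b,None,fx=10,fy=10,interpolation=cv2.INTER_CUBIC))
E
```

```text
clock: 14.2
ee_pos: [0.5237, -0.0794, 0.0308]
tcp_rot: [-2.293, -2.147, -0.0]
wrist_force: [-0.8, -0.0, -0.6]
finger_gap: 0.257
clock: 14.4
ee_pos: [0.5238, -0.0785, 0.0306]
tcp_rot: [-2.292, -2.148, -0.0]
wrist_force: [-0.2, 0.0, -1.0]
finger_gap: 0.256
[ 0.5238 -0.0785  0.0306] 0.2558954140972327
red [294 209  30  22 212] [ 0.5202 -0.1261  0.012 ] [[520.0, -125.7], [128.4, 41.1], 75.7]
red [313 246  26  13  76] [ 0.4125 -0.245   0.012 ] [[411.7, -246.2], [73.8, 16.9], 89.0]
ora [293 219  35  16 106] [ 0.4645 -0.1755  0.034 ] [[471.3, -165.7], [105.3, 30.5], 86.4]
```

View pics/s6c.png

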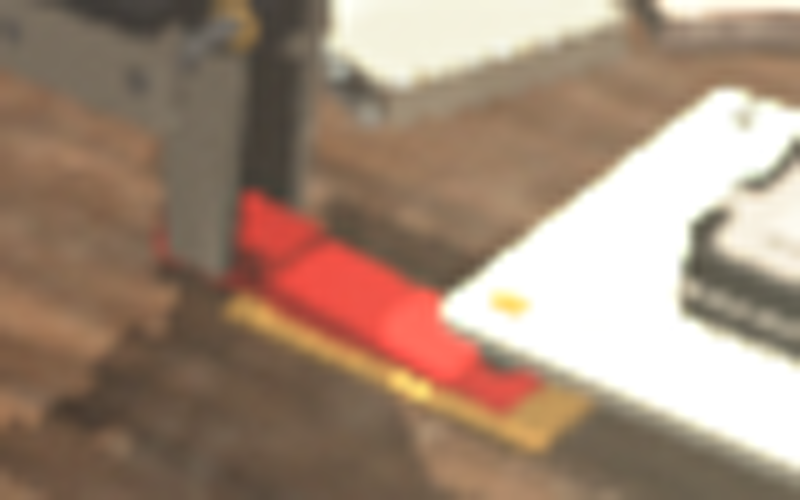

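The thin end is past the foot (front edge at (500,412)–(545,378) in the crop, foot at (490,355)). I release briefly so that the wedge settles flat, then regrip.

```bash
python3 -m inch '[[0,0,0,0,0,0,0.36],[0,0,0,0,0,0,0.36],[0,0,0,0,0,0,0.36]]'; python3 -m inch '[[0,0,0,0,0,0,0],[0,0,0,0,0,0,0],[0,0,0,0,0,0,0],[0,0,0,0,0,0,0]]'; for i in 1 2 3 4; do python3 -m inch '[[0,0,0,0,0,0,0]]' | grep force; done
```

```text
clock: 14.75
ee_pos: [0.5239, -0.0785, 0.0306]
tcp_rot: [2.292, 2.148, 0.0]
wrist_force: [-0.3, -0.5, -0.0]
finger_gap: 0.363
clock: 15.15
ee_pos: [0.5239, -0.0787, 0.0306]
tcp_rot: [2.292, 2.148, 0.0]
wrist_force: [0.7, -0.3, 0.0]
finger_gap: 0.254
wrist_force: [-0.3, 0.4, 0.3]
wrist_force: [-0.6, 0.9, -0.5]
wrist_force: [0.2, -0.1, 0.8]
wrist_force: [0.1, 0.6, 0.4]
```

```bash
f(){ grep -E 'clock|ee_pos|force' | tr '\n' ' '; echo; }
python3 -m inch '[[-0.08,0,0,0,0,0,0],[0,0,0,0,0,0,0]]'|f
python3 -m inch '[[-0.08,0,0,0,0,0,0],[0,0,0,0,0,0,0]]'|f
python3 -m inch '[[-0.08,0,0,0,0,0,0],[0,0,0,0,0,0,0]]'|f
python3 -m inch '[[-0.08,0,0,0,0,0,0],[0,0,0,0,0,0,0]]'|f
```

```text
clock: 15.75 ee_pos: [0.5237, -0.0812, 0.0306] wrist_force: [0.3, 0.2, 0.2] 
clock: 15.95 ee_pos: [0.5236, -0.0832, 0.0306] wrist_force: [0.2, -0.1, 0.4] 
clock: 16.15 ee_pos: [0.5234, -0.0851, 0.0306] wrist_force: [-0.6, -1.5, 0.7] 
clock: 16.35 ee_pos: [0.5233, -0.0871, 0.0306] wrist_force: [0.8, -0.4, 1.4]
```

```bash
f(){ grep -E 'clock|ee_pos|force' | tr '\n' ' '; echo; }
python3 -m inch '[[-0.08,0,0,0,0,0,0],[0,0,0,0,0,0,0]]'|f
python3 -m inch '[[-0.08,0,0,0,0,0,0],[0,0,0,0,0,0,0]]'|f
python3 -m inch '[[-0.08,0,0,0,0,0,0],[0,0,0,0,0,0,0]]'|f
python3 -m inch '[[0,0,0,0,0,0,0]]'|f
```

```text
clock: 16.55 ee_pos: [0.5231, -0.0891, 0.0306] wrist_force: [0.1, -1.1, 1.4] 
clock: 16.75 ee_pos: [0.523, -0.091, 0.0306] wrist_force: [-0.3, -0.5, 1.8] 
clock: 16.95 ee_pos: [0.5229, -0.0931, 0.0306] wrist_force: [-0.7, -1.2, 0.9] 
clock: 17.05 ee_pos: [0.5229, -0.0931, 0.0306] wrist_force: [0.7, -1.1, 1.8]
```

```bash
f(){ grep -E 'clock|ee_pos|force' | tr '\n' ' '; echo; }
python3 -m inch '[[-0.08,0,0,0,0,0,0],[0,0,0,0,0,0,0]]'|f
python3 -m inch '[[-0.08,0,0,0,0,0,0],[0,0,0,0,0,0,0]]'|f
python3 -m inch '[[-0.08,0,0,0,0,0,0],[0,0,0,0,0,0,0]]'|f
python3 -m inch '[[0,0,0,0,0,0,0]]'|f; python3 snap.py s7 scene; python3 - <<'E'
import cv2,numpy as np
b=cv2.imread('pics/s7.png')[190:240,270:350]
cv2.imwrite('pics/s7c.png',cv2.resize(b,None,fx=10,fy=10,interpolation=cv2.INTER_CUBIC))
E
```

```text
clock: 17.25 ee_pos: [0.5228, -0.095, 0.0306] wrist_force: [-0.2, -0.4, 1.8] 
clock: 17.45 ee_pos: [0.5227, -0.097, 0.0306] wrist_force: [-0.2, -0.9, 1.8] 
clock: 17.65 ee_pos: [0.5225, -0.0991, 0.0306] wrist_force: [0.8, -0.0, 1.4] 
clock: 17.75 ee_pos: [0.5225, -0.099, 0.0306] wrist_force: [-0.4, -0.2, 1.3] 
[ 0.5225 -0.099   0.0306] 0.25649620641620535
red [300 212  29  22 190] [ 0.5174 -0.1459  0.012 ] [[516.4, -146.7], [127.8, 38.7], 71.3]
red [313 247  26  12  82] [ 0.4134 -0.2435  0.012 ] [[414.5, -246.3], [16.3, 73.6], 2.1]
ora [293 220  32  15  87] [ 0.4625 -0.1651  0.034 ] [[462.3, -165.6], [104.3, 14.3], 82.6]
```

View pics/s7c.png

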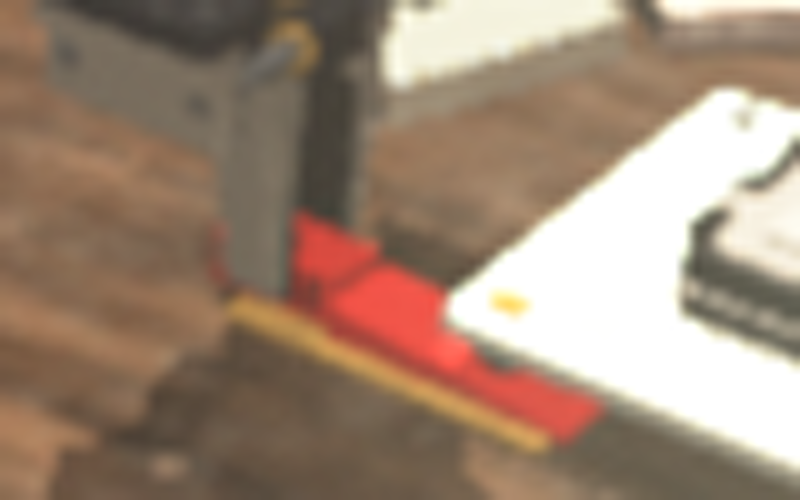

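```bash
f(){ grep -E 'clock|ee_pos|force' | tr '\n' ' '; echo; }
for i in 1; do python3 -m inch '[[-0.08,0,0,0,0,0,0],[0,0,0,0,0,0,0]]'|f
python3 -m inch '[[-0.08,0,0,0,0,0,0],[0,0,0,0,0,0,0]]'|f
python3 -m inch '[[-0.08,0,0,0,0,0,0],[0,0,0,0,0,0,0]]'|f
python3 -m inch '[[0,0,0,0,0,0,0]]'|f; done
```

```text
clock: 18.0 ee_pos: [0.5224, -0.1009, 0.0306] wrist_force: [0.1, -0.1, 2.0] 
clock: 18.2 ee_pos: [0.5223, -0.1028, 0.0306] wrist_force: [0.3, -0.2, 1.6] 
clock: 18.4 ee_pos: [0.5222, -0.1046, 0.0306] wrist_force: [0.0, 2.3, 2.0] 
clock: 18.5 ee_pos: [0.5222, -0.1046, 0.0306] wrist_force: [0.2, 1.9, 3.1]
```

```bash
f(){ grep -E 'clock|ee_pos|force' | tr '\n' ' '; echo; }
python3 -m inch '[[-0.04,0,0,0,0,0,0],[0,0,0,0,0,0,0]]'|f
for i in 1 2 3; do python3 -m inch '[[0,0,0,0,0,0,0]]'|f; done
```

```text
clock: 18.7 ee_pos: [0.5222, -0.1053, 0.0306] wrist_force: [0.4, 3.2, 2.6] 
clock: 18.8 ee_pos: [0.5221, -0.1053, 0.0306] wrist_force: [0.5, 2.9, 3.6] 
clock: 18.9 ee_pos: [0.5221, -0.1054, 0.0306] wrist_force: [0.1, 4.5, 3.2] 
clock: 19.0 ee_pos: [0.5221, -0.1054, 0.0306] wrist_force: [-0.1, 3.7, 2.6]
```

```bash
f(){ grep -E 'clock|ee_pos|force' | tr '\n' ' '; echo; }
python3 -m inch '[[-0.02,0,0,0,0,0,0],[0,0,0,0,0,0,0]]'|f
for i in 1 2 3 4; do python3 -m inch '[[0,0,0,0,0,0,0]]'|f; done
```

```text
clock: 19.2 ee_pos: [0.522, -0.106, 0.0306] wrist_force: [0.3, 4.1, 3.2] 
clock: 19.3 ee_pos: [0.5221, -0.106, 0.0306] wrist_force: [0.2, 5.1, 2.9] 
clock: 19.4 ee_pos: [0.5221, -0.106, 0.0306] wrist_force: [0.5, 4.4, 3.0] 
clock: 19.5 ee_pos: [0.5221, -0.106, 0.0306] wrist_force: [0.8, 4.4, 2.9] 
clock: 19.6 ee_pos: [0.5221, -0.1061, 0.0306] wrist_force: [0.5, 4.4, 3.0]
```

Push is steady at about 4.4 N, so I let go.

```bash
f(){ grep -E 'clock|ee_pos|force|gap' | tr '\n' ' '; echo; }
python3 -m inch '[[0,0,0,0,0,0,0.4],[0,0,0,0,0,0,0.4],[0,0,0,0,0,0,0.4],[0,0,0,0,0,0,0.4]]'|f
python3 -m inch '[[0,0,-0.3,0,0,0,0.4],[0,0,-0.6,0,0,0,0.4],[0,0,-0.8,0,0,0,0.4],[0,0,-0.9,0,0,0,0.4],[0,0,-0.9,0,0,0,0.4]]'|f
python3 -m inch '[[0.4,0,-0.9,0,0,0,0],[0,0,0,0,0,0,0]]'|f
python3 snap.py w10; python3 snap.py s8 scene; python3 - <<'E'
import cv2,numpy as np
b=cv2.imread('pics/s8.png')[190:240,270:350]
cv2.imwrite('pics/s8c.png',cv2.resize(b,None,fx=10,fy=10,interpolation=cv2.INTER_CUBIC))
E
```

```text
clock: 20.0 ee_pos: [0.5218, -0.1069, 0.0304] wrist_force: [0.6, 0.0, 1.0] finger_gap: 0.399 
clock: 20.5 ee_pos: [0.5222, -0.1063, 0.1202] wrist_force: [0.5, -0.7, -0.5] finger_gap: 0.401 
clock: 20.7 ee_pos: [0.5251, -0.0955, 0.1446] wrist_force: [-0.3, -0.4, 0.6] finger_gap: 0.25 
[ 0.5251 -0.0955  0.1446] 0.250260931536208
red [ 232  175   35   91 2731] [ 0.5199 -0.1269  0.012 ] [[519.0, -126.6], [83.6, 30.2], 86.9]
ora [226 179  11  50 232] [ 0.5072 -0.1035  0.034 ] [[506.7, -103.1], [40.9, 7.3], 87.2]
ora [265 179  10  27  42] [ 0.5393 -0.0917  0.034 ] [[540.2, -94.5], [6.5, 22.3], 14.8]
ora [264 215   9  51 241] [ 0.5351 -0.1354  0.034 ] [[535.4, -136.2], [6.3, 44.3], 0.1]
ora [229 279   2  14  21] [ 0.4994 -0.1762  0.034 ] [[499.4, -175.4], [12.3, 0.9], 85.4]
ora [241 279  15   8  69] [ 0.5152 -0.1732  0.034 ] [[514.9, -173.0], [12.5, 5.5], 8.7]
ora [179 293  10  66 182] [ 0.457  -0.2072  0.034 ] [[455.5, -212.5], [66.3, 6.6], 81.6]
ora [323 304   7  55 225] [ 0.5813 -0.2287  0.034 ] [[581.5, -226.6], [55.6, 5.2], 88.3]
[ 0.524  -0.0958  0.1429] 0.20450031054474593
red [293 210  38  25 251] [ 0.5202 -0.1368  0.012 ] [[523.3, -144.7], [144.9, 46.8], 82.1]
red [313 247  26  12  91] [ 0.4143 -0.2433  0.012 ] [[415.4, -246.2], [16.9, 73.2], 5.4]
ora [292 219  33  16  93] [ 0.4626 -0.1642  0.034 ] [[461.5, -164.5], [106.4, 16.3], 82.7]
```

View pics/w10.png

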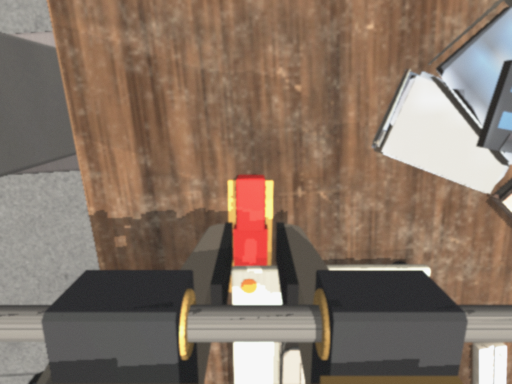

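View pics/s8c.png

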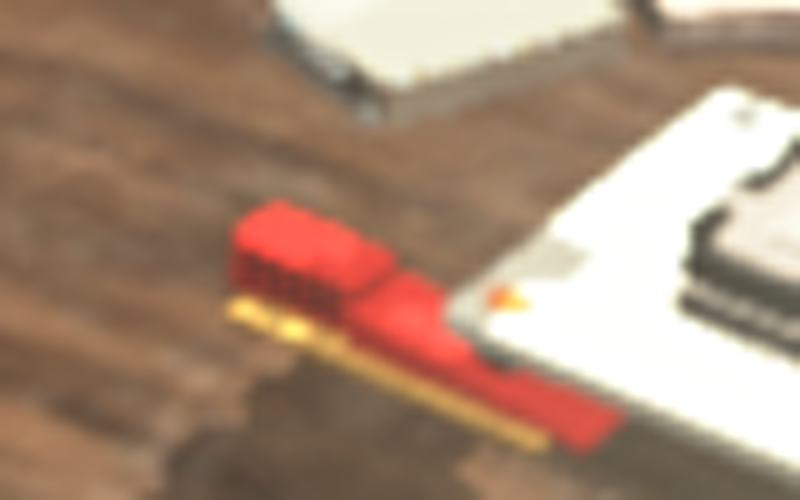

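Shims look in line (wedge columns 233–270 over the plate, dot at (249,286)). Now over the dot with closed fingers.

```bash
python3 plan.py 0.5156 -0.176 0.10 86.2 5 0
```

```text
now [ 0.523  -0.0961  0.1417] yaw 86.31 rotdeg [ 0.11 -0.01  0.11]
[-0.64, -0.02, 0.33, 0.0001, -0.0, 0.0001, 0.0]
[-0.64, -0.02, 0.33, 0.0001, -0.0, 0.0001, 0.0]
[-0.64, -0.02, 0.33, 0.0001, -0.0, 0.0001, 0.0]
[-0.64, -0.02, 0.33, 0.0001, -0.0, 0.0001, 0.0]
[-0.64, -0.02, 0.33, 0.0001, -0.0, 0.0001, 0.0]
```

```bash
f(){ grep -E 'clock|ee_pos|force|gap' | tr '\n' ' '; echo; }
python3 -m inch '[[-0.64,-0.02,0.2,0,0,0,0],[-0.64,-0.02,0.3,0,0,0,0],[-0.64,-0.02,0.3,0,0,0,0],[-0.64,-0.02,0.4,0,0,0,0],[-0.64,-0.02,0.4,0,0,0,0]]'|f
python3 -m inch '[[0,0,0.5,0,0,0,0],[0,0,0.5,0,0,0,0],[0,0,0.4,0,0,0,0],[0,0,0,0,0,0,0],[0,0,0,0,0,0,0]]'|f
```

```text
clock: 21.3 ee_pos: [0.514, -0.1768, 0.0993] wrist_force: [0.6, -0.8, -0.3] finger_gap: 0.004 
clock: 21.8 ee_pos: [0.515, -0.1752, 0.0653] wrist_force: [-0.3, -0.8, 0.8] finger_gap: -0.001
```

```bash
f(){ grep -E 'clock|ee_pos|force' | tr '\n' ' '; echo; }
python3 -m inch '[[0,0,0.2,0,0,0,0],[0,0,0.2,0,0,0,0],[0,0,0,0,0,0,0]]'|f
python3 -m inch '[[0,0,0.04,0,0,0,0],[0,0,0,0,0,0,0]]'|f
python3 -m inch '[[0,0,0.04,0,0,0,0],[0,0,0,0,0,0,0]]'|f
python3 -m inch '[[0,0,0.04,0,0,0,0],[0,0,0,0,0,0,0]]'|f
```

```text
clock: 22.1 ee_pos: [0.5147, -0.1756, 0.0551] wrist_force: [0.3, 0.7, -0.5] 
clock: 22.3 ee_pos: [0.515, -0.1759, 0.0546] wrist_force: [0.5, -0.9, -0.2] 
clock: 22.5 ee_pos: [0.5149, -0.1759, 0.0536] wrist_force: [-0.6, -0.2, 0.5] 
clock: 22.7 ee_pos: [0.5149, -0.1759, 0.0525] wrist_force: [-1.1, -0.5, -0.5]
```

```bash
f(){ grep -E 'clock|ee_pos|force' | tr '\n' ' '; echo; }
python3 -m inch '[[0,0,0.03,0,0,0,0],[0,0,0,0,0,0,0]]'|f
python3 -m inch '[[0,0,0.03,0,0,0,0],[0,0,0,0,0,0,0]]'|f
python3 -m inch '[[0,0,0.03,0,0,0,0],[0,0,0,0,0,0,0]]'|f
python3 -m inch '[[0,0,0,0,0,0,0],[0,0,0,0,0,0,0]]'|f
```

```text
clock: 22.9 ee_pos: [0.5149, -0.1759, 0.0518] wrist_force: [-0.2, 0.3, -0.3] 
clock: 23.1 ee_pos: [0.515, -0.1759, 0.0511] wrist_force: [-0.1, -0.4, 0.4] 
clock: 23.3 ee_pos: [0.5151, -0.1759, 0.051] wrist_force: [-2.0, -0.1, 6.8] 
clock: 23.5 ee_pos: [0.515, -0.1759, 0.051] wrist_force: [-1.9, 0.6, 6.9]
```

```bash
f(){ grep -E 'clock|ee_pos|force' | tr '\n' ' '; echo; }
python3 -m inch '[[0,0,0.015,0,0,0,0],[0,0,0,0,0,0,0]]'|f
for i in 1 2 3 4; do python3 -m inch '[[0,0,0,0,0,0,0]]'|f;done; python3 snap.py s9 scene >/dev/null
```

```text
clock: 23.7 ee_pos: [0.5151, -0.1759, 0.0509] wrist_force: [-3.5, 0.5, 8.8] 
clock: 23.8 ee_pos: [0.5151, -0.1759, 0.0509] wrist_force: [-2.4, 1.3, 9.1] 
clock: 23.9 ee_pos: [0.5151, -0.1759, 0.0509] wrist_force: [-3.2, 1.8, 9.7] 
clock: 24.0 ee_pos: [0.5151, -0.1759, 0.0509] wrist_force: [-2.9, 1.0, 10.0] 
clock: 24.1 ee_pos: [0.515, -0.1759, 0.0509] wrist_force: [-3.4, 0.8, 9.2]
```

Held at 9–10 N with the corner sinking only 0.1 mm. Now raise, look, and check that the wedge still bears.

```bash
f(){ grep -E 'clock|ee_pos|force' | tr '\n' ' '; echo; }
python3 -m inch '[[0,0,-0.1,0,0,0,0],[0,0,-0.4,0,0,0,0],[0,0,-0.8,0,0,0,0],[0.4,0,-0.9,0,0,0,0],[0.9,0,-0.9,0,0,0,0]]'|f
python3 -m inch '[[0.9,0,-0.5,0,0,0,0],[0.9,0,0,0,0,0,0],[0.9,0,0,0,0,0,0],[0.5,0,0,0,0,0,0],[0,0,0,0,0,0,0]]'|f
python3 snap.py w11; python3 snap.py s10 scene; python3 - <<'E'
import cv2,numpy as np
b=cv2.imread('pics/s10.png')[190:240,270:350]
cv2.imwrite('pics/s10c.png',cv2.resize(b,None,fx=10,fy=10,interpolation=cv2.INTER_CUBIC))
E
```

```text
clock: 24.65 ee_pos: [0.5168, -0.1452, 0.1287] wrist_force: [-0.4, 0.8, 1.2] 
clock: 25.15 ee_pos: [0.5225, -0.0619, 0.1402] wrist_force: [0.2, -0.1, 0.5] 
[ 0.5225 -0.0619  0.1402] 0.006373082157846371
red [243 213  28  85 475] [ 0.521  -0.1035  0.012 ] [[520.3, -124.6], [81.1, 23.4], 86.5]
ora [234 217  10   8  69] [ 0.508  -0.0821  0.034 ] [[508.4, -82.3], [5.9, 7.2], 86.5]
ora [271 217   9  10  68] [ 0.5374 -0.0847  0.034 ] [[537.4, -84.9], [7.7, 6.4], 87.2]
ora [234 294   6  28  81] [ 0.5013 -0.1569  0.034 ] [[500.9, -160.7], [26.2, 4.3], 85.6]
ora [270 295   4   9  29] [ 0.5311 -0.1545  0.034 ] [[531.2, -154.3], [7.7, 2.6], 87.1]
ora [270 305   5  54 209] [ 0.5301 -0.1887  0.034 ] [[530.1, -186.8], [53.5, 3.6], 87.1]
ora [234 342   6  17  37] [ 0.4981 -0.2054  0.034 ] [[497.8, -203.2], [16.7, 4.4], 85.6]
[ 0.5223 -0.0635  0.1401] 0.001886990782027747
red [293 211  38  24 241] [ 0.52   -0.1372  0.012 ] [[523.1, -144.7], [144.9, 46.4], 82.1]
red [313 247  26  12  79] [ 0.4128 -0.2441  0.012 ] [[412.2, -246.3], [73.7, 15.2], 89.5]
ora [292 219  33  16  89] [ 0.4628 -0.1638  0.034 ] [[461.6, -163.8], [107.7, 16.4], 82.7]
```

View pics/w11.png

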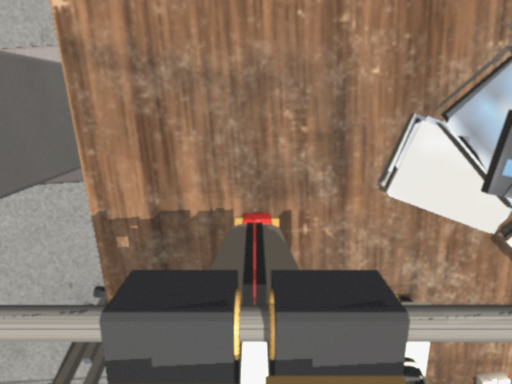

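View pics/s10c.png

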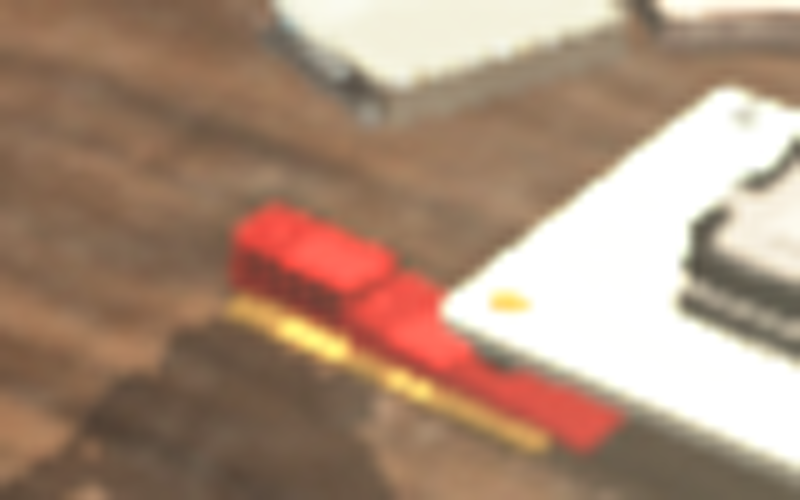

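```bash
python3 - <<'E'
from det import *
f=np.load('pics/w11.npz');cm=(f['K'],f['R'],f['t'])
print(onz(cm,[(245,213.5),(270,213.5)],.025))
E
python3 plan.py 0.5238 -0.042 0.028 86.2 6 0
```

```text
[[ 0.5135273  -0.07971519  0.025     ]
 [ 0.53399521 -0.08097883  0.025     ]]
now [ 0.5223 -0.0644  0.1401] yaw 86.25 rotdeg [0.01 0.04 0.05]
[0.15, 0.0, 0.75, 0.0, 0.0, 0.0, 0.0]
[0.15, 0.0, 0.75, 0.0, 0.0, 0.0, 0.0]
[0.15, 0.0, 0.75, 0.0, 0.0, 0.0, 0.0]
[0.15, 0.0, 0.75, 0.0, 0.0, 0.0, 0.0]
[0.15, 0.0, 0.75, 0.0, 0.0, 0.0, 0.0]
[0.15, 0.0, 0.75, 0.0, 0.0, 0.0, 0.0]
```

```bash
f(){ grep -E 'clock|ee_pos|force' | tr '\n' ' '; echo; }
python3 -m inch '[[0.5,0,0.3,0,0,0,0],[0.4,0,0.8,0,0,0,0],[0,0,0.9,0,0,0,0],[0,0,0.9,0,0,0,0],[0,0,0.9,0,0,0,0]]'|f
python3 -m inch '[[0,0,0.7,0,0,0,0],[-0.4,0,0,0,0,0,0],[-0.3,0,0,0,0,0,0],[0,0,0,0,0,0,0],[0,0,0,0,0,0,0]]'|f
```

```text
clock: 25.75 ee_pos: [0.5235, -0.0413, 0.0436] wrist_force: [-0.5, -0.0, 0.0] 
clock: 26.25 ee_pos: [0.5233, -0.0593, 0.0284] wrist_force: [0.1, 0.7, 0.2]
```

```bash
f(){ grep -E 'clock|ee_pos|force' | tr '\n' ' '; echo; }
python3 -m inch '[[-0.16,0,0,0,0,0,0],[0,0,0,0,0,0,0]]'|f
python3 -m inch '[[-0.08,0,0,0,0,0,0],[0,0,0,0,0,0,0]]'|f
python3 -m inch '[[-0.04,0,0,0,0,0,0],[0,0,0,0,0,0,0]]'|f
python3 -m inch '[[-0.04,0,0,0,0,0,0],[0,0,0,0,0,0,0]]'|f
```

```text
clock: 26.45 ee_pos: [0.5227, -0.063, 0.028] wrist_force: [0.0, -0.6, -0.0] 
clock: 26.65 ee_pos: [0.5223, -0.0648, 0.0276] wrist_force: [-0.8, 0.8, -0.9] 
clock: 26.85 ee_pos: [0.5221, -0.0657, 0.0274] wrist_force: [0.1, -0.3, -0.3] 
clock: 27.05 ee_pos: [0.5221, -0.0667, 0.0274] wrist_force: [-0.1, -0.1, 0.3]
```

```bash
f(){ grep -E 'clock|ee_pos|force' | tr '\n' ' '; echo; }
for i in 1 2 3; do python3 -m inch '[[-0.03,0,0,0,0,0,0],[0,0,0,0,0,0,0]]'|f; done; python3 -m inch '[[0,0,0,0,0,0,0]]'|f
```

```text
clock: 27.25 ee_pos: [0.522, -0.0674, 0.0274] wrist_force: [-0.1, 0.1, 0.2] 
clock: 27.45 ee_pos: [0.522, -0.0682, 0.0275] wrist_force: [0.3, 0.4, -0.7] 
clock: 27.65 ee_pos: [0.5219, -0.069, 0.0275] wrist_force: [0.8, -0.1, -0.8] 
clock: 27.75 ee_pos: [0.5219, -0.0689, 0.0275] wrist_force: [1.4, 0.2, 0.4]
```

```bash
f(){ grep -E 'clock|ee_pos|force' | tr '\n' ' '; echo; }
for i in 1 2 ; do python3 -m inch '[[-0.03,0,0,0,0,0,0],[0,0,0,0,0,0,0]]'|f; done; python3 -m inch '[[0,0,0,0,0,0,0]]'|f
```

```text
clock: 27.95 ee_pos: [0.5219, -0.0697, 0.0275] wrist_force: [0.4, 0.3, 0.0] 
clock: 28.15 ee_pos: [0.5219, -0.0705, 0.0275] wrist_force: [-0.2, -0.6, -0.2] 
clock: 28.25 ee_pos: [0.5218, -0.0704, 0.0275] wrist_force: [-1.0, -0.2, 0.4]
```

```bash
f(){ grep -E 'clock|ee_pos|force' | tr '\n' ' '; echo; }
for i in 1 2 ; do python3 -m inch '[[-0.03,0,0,0,0,0,0],[0,0,0,0,0,0,0]]'|f; done; python3 -m inch '[[0,0,0,0,0,0,0]]'|f; python3 snap.py s11 scene>/dev/null; python3 - <<'E'
import cv2,numpy as np
b=cv2.imread('pics/s11.png')[190:240,270:350]
cv2.imwrite('pics/s11c.png',cv2.resize(b,None,fx=10,fy=10,interpolation=cv2.INTER_CUBIC))
E
```

```text
clock: 28.45 ee_pos: [0.5218, -0.0712, 0.0275] wrist_force: [0.6, -0.2, -0.1] 
clock: 28.65 ee_pos: [0.5217, -0.072, 0.0275] wrist_force: [-0.3, -0.2, -0.5] 
clock: 28.75 ee_pos: [0.5218, -0.0719, 0.0275] wrist_force: [0.3, -0.5, 0.2]
```

View pics/s11c.png

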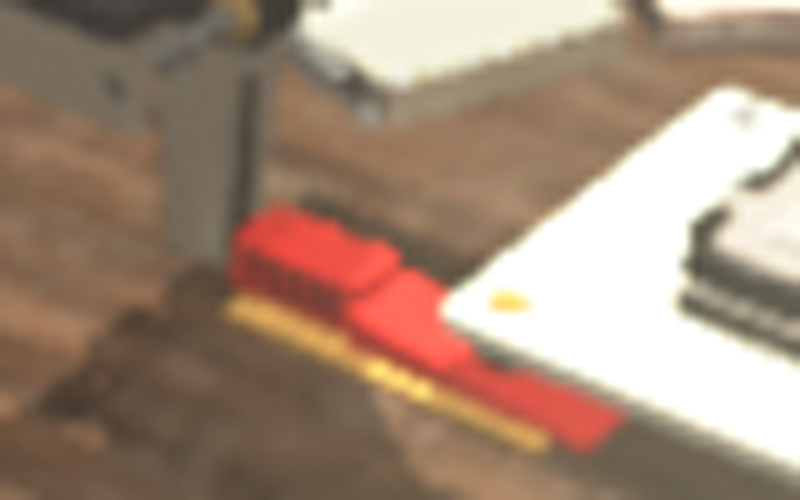

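The fingers stand just behind the block (tail edge at (235,250)) and the wedge front is unmoved at (590,452), so they have not touched yet. I go on in small steps.

```bash
f(){ grep -E 'clock|ee_pos|force' | tr '\n' ' '; echo; }
for i in 1 2 ; do python3 -m inch '[[-0.03,0,0,0,0,0,0],[0,0,0,0,0,0,0]]'|f; done; python3 -m inch '[[0,0,0,0,0,0,0]]'|f
```

```text
clock: 29.0 ee_pos: [0.5217, -0.0727, 0.0275] wrist_force: [1.2, 0.2, -0.6] 
clock: 29.2 ee_pos: [0.5216, -0.0735, 0.0275] wrist_force: [0.1, 0.5, 0.2] 
clock: 29.3 ee_pos: [0.5217, -0.0734, 0.0275] wrist_force: [0.4, 0.5, 0.0]
```

```bash
f(){ grep -E 'clock|ee_pos|force' | tr '\n' ' '; echo; }
python3 -m inch '[[-0.03,0,0,0,0,0,0],[0,0,0,0,0,0,0]]'|f; python3 -m inch '[[0,0,0,0,0,0,0]]'|f
```

```text
clock: 29.5 ee_pos: [0.5216, -0.0742, 0.0275] wrist_force: [0.8, -0.3, -0.3] 
clock: 29.6 ee_pos: [0.5216, -0.0741, 0.0275] wrist_force: [-0.5, 0.0, -0.3]
```

```bash
f(){ grep -E 'clock|ee_pos|force' | tr '\n' ' '; echo; }
python3 -m inch '[[-0.03,0,0,0,0,0,0],[0,0,0,0,0,0,0]]'|f; python3 -m inch '[[0,0,0,0,0,0,0]]'|f
python3 -m inch '[[-0.03,0,0,0,0,0,0],[0,0,0,0,0,0,0]]'|f; python3 -m inch '[[0,0,0,0,0,0,0]]'|f;  python3 snap.py s12 scene>/dev/null; python3 - <<'E'
import cv2,numpy as np
b=cv2.imread('pics/s12.png')[190:240,270:350]
cv2.imwrite('pics/s12c.png',cv2.resize(b,None,fx=10,fy=10,interpolation=cv2.INTER_CUBIC))
E
```

```text
clock: 29.8 ee_pos: [0.5216, -0.0748, 0.0275] wrist_force: [-0.3, 0.7, 0.6] 
clock: 29.9 ee_pos: [0.5215, -0.0748, 0.0275] wrist_force: [1.3, 1.2, 0.0] 
clock: 30.1 ee_pos: [0.5216, -0.0749, 0.0275] wrist_force: [-0.2, 3.4, -0.3] 
clock: 30.2 ee_pos: [0.5216, -0.0749, 0.0275] wrist_force: [0.3, 2.6, 0.4]
```

View pics/s12c.png

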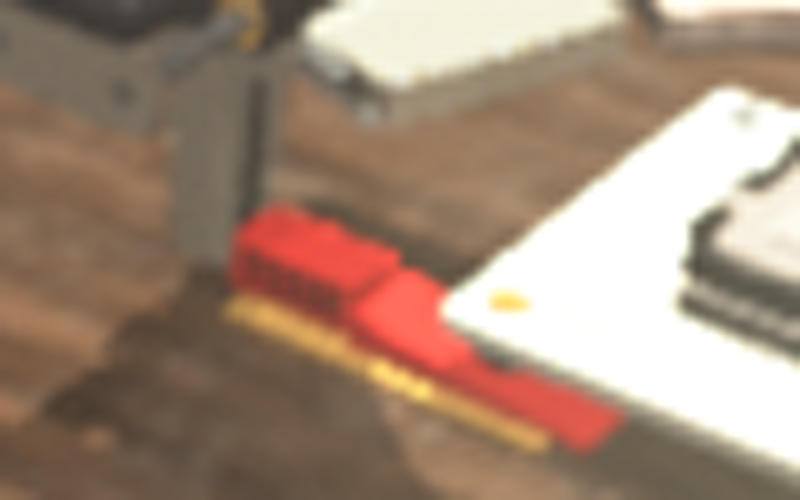

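The wedge stands fast against about 3 N (the finger stops within 0.1 mm), so it is bearing. I back away, raise, do a last check and hand in.

```bash
f(){ grep -E 'clock|ee_pos|force' | tr '\n' ' '; echo; }
python3 -m inch '[[0.1,0,0,0,0,0,0],[0.4,0,0,0,0,0,0],[0.8,0,0,0,0,0,0],[0.4,0,-0.5,0,0,0,0],[0.8,0,-0.8,0,0,0,0]]'|f
python3 -m inch '[[0.5,0,-0.8,0,0,0,0],[0.5,0,-0.8,0,0,0,0],[0.5,0,-0.8,0,0,0,0],[0.5,0,-0.8,0,0,0,0],[0.5,0,-0.8,0,0,0,0]]'|f
python3 -m inch '[[0.8,0,0,0,0,0,0],[0.8,0,0,0,0,0,0],[0,0,0,0,0,0,0],[0,0,0,0,0,0,0]]'|f
python3 snap.py w12; python3 snap.py s13 scene; python3 - <<'E'
from det import *
b=cv2.imread('pics/s13.png')[140:280,200:420]
cv2.imwrite('pics/s13c.png',cv2.resize(b,None,fx=3.6,fy=3.6,interpolation=cv2.INTER_CUBIC))
E
```

```text
clock: 30.75 ee_pos: [0.5247, -0.0138, 0.06] wrist_force: [0.3, -0.4, 0.3] 
clock: 31.25 ee_pos: [0.5296, 0.0497, 0.1618] wrist_force: [1.1, 0.4, 0.3] 
clock: 31.65 ee_pos: [0.5321, 0.0888, 0.1604] wrist_force: [0.4, -0.6, -1.1] 
[0.5321 0.0888 0.1604] 0.0032835123496853195
red [244 344  25  40 884] [ 0.5211 -0.1054  0.012 ] [[521.3, -105.5], [48.4, 25.4], 86.3]
ora [234 293   6  27  75] [ 0.5088 -0.0182  0.034 ] [[508.4, -21.9], [27.2, 4.6], 85.5]
ora [270 303   5  56 231] [ 0.5397 -0.0524  0.034 ] [[539.8, -50.6], [59.9, 3.8], 87.0]
ora [234 342   6  17  38] [ 0.5051 -0.0723  0.034 ] [[504.8, -69.3], [18.0, 4.8], 85.5]
ora [240 347   6  37 137] [ 0.5095 -0.0866  0.034 ] [[509.5, -87.0], [41.7, 3.8], 83.1]
[0.5321 0.0881 0.1603] 0.006238251575160016
red [293 210  38  25 241] [ 0.5213 -0.1369  0.012 ] [[524.2, -144.8], [144.9, 48.6], 82.1]
red [312 247  27  12  74] [ 0.4122 -0.2455  0.012 ] [[411.9, -246.3], [11.9, 73.8], 4.2]
ora [292 219  33  16  80] [ 0.4628 -0.1649  0.034 ] [[464.2, -164.2], [107.4, 18.1], 87.5]
```

View pics/w12.png

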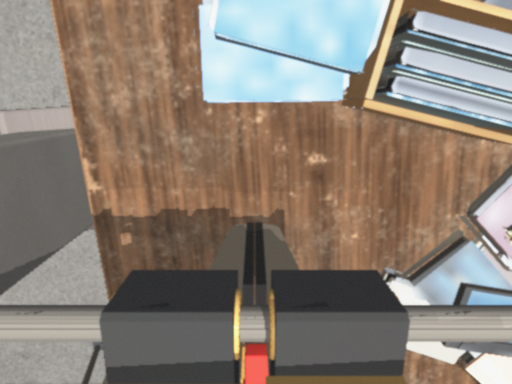

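View pics/s13c.png

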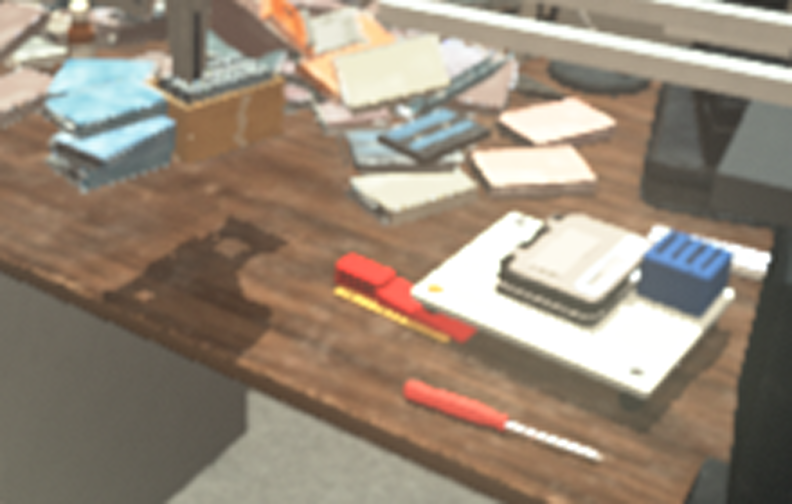

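The scene view shows both shims under the dot corner. The dot is at (434,289), exactly as at the start, and the screwdriver and blue cases have not moved. I hand in.

```bash
python3 -c "
from station import ctrl
print(ctrl.sign_off())"
```

```text
the job is handed in; nothing more can be done
None
```

I slid the brass plate under the short foot and pushed the red wedge in on top of it, thin end first, until the push reached about 4.4 N. I then let go and pressed on the orange dot. The job was handed in at about 32 s; sign-off gives no verdict, so these are my own checks.

- **Brass plate:** the camera put the foot about 28 mm from the plate's middle along its length. It was within 0 to 3 mm of the centre line, depending on the view; the limit is 14 mm.
- **Wedge position:** the camera views showed it centred on the plate and in line with the dot. I did not measure its final sideways offset. On the approach it was about 3.5 mm off, and I corrected that.
- **Press test:** I held 9 to 10 N on the dot for about 0.5 s, and the corner sank only about 0.1 mm. The fingers met the top at 34.0 mm, so the corner is level and not jacked up.
- **Wedge still bearing:** after the press, a nudge of about 3 N on the wedge's tail did not move it. I had no direct reading of the load on the wedge and plate.
- **Other things:** in the last scene view the dot was in the same place as at the start, and the screwdriver had not moved. The blue case and the tub were not measured; the arm was not used near them.

No check failed. The camera views disagreed by about 3 mm across the plate, well inside the limits.

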